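# Tip out a counted row of heat-sinks, case it, refill the row

## Task

Set the empty parts drawer under the spout of the counting tray and tip the tray by its rear handle just far enough that the front row of heat-sinks slides off into the drawer while the stacked stock stays behind the raised lip, then let the tray back down level. Set the drawer with its heat-sinks flat in the open kit case and close the lid. Refill the tray's emptied front row with the heat-sinks lying loose on the mat, side by side in front of the lip, so that it is ready for the next kit; leave the multimeter, the circuit board and the screwdriver where they are.

Things in the scene. Friction and masses are not known exactly. Their poses are not given: they have to be found in the camera images.
- F1_c (a point): one of the counted heat-sinks (2 to 4 of F1 to F4 are there; None when absent): finned aluminium heat-sink, 20 x 20 mm and 14 mm tall, 12 g; point at its centre, 7 mm above its underside, z up through the fins. It starts in the front row of the counting tray, between the raised lip and the open spout edge.
- F2_c (a point): one of the counted heat-sinks (2 to 4 of F1 to F4 are there; None when absent): finned aluminium heat-sink, 20 x 20 mm and 14 mm tall, 12 g; point at its centre, 7 mm above its underside, z up through the fins. It starts in the front row of the counting tray, between the raised lip and the open spout edge.
- F3_c (a point): one of the counted heat-sinks (2 to 4 of F1 to F4 are there; None when absent): finned aluminium heat-sink, 20 x 20 mm and 14 mm tall, 12 g; point at its centre, 7 mm above its underside, z up through the fins. It starts in the front row of the counting tray, between the raised lip and the open spout edge.
- F4_c (a point): one of the counted heat-sinks (2 to 4 of F1 to F4 are there; None when absent): finned aluminium heat-sink, 20 x 20 mm and 14 mm tall, 12 g; point at its centre, 7 mm above its underside, z up through the fins. It starts in the front row of the counting tray, between the raised lip and the open spout edge.
- S1_c (a point): one of the four heat-sinks of the stock: finned aluminium heat-sink, 20 x 20 mm and 14 mm tall, 12 g; point at its centre, 7 mm above its underside, z up through the fins. The stock stands on the tray behind the raised lip, in two stacks of two.
- S2_c (a point): one of the four heat-sinks of the stock: finned aluminium heat-sink, 20 x 20 mm and 14 mm tall, 12 g; point at its centre, 7 mm above its underside, z up through the fins. The stock stands on the tray behind the raised lip, in two stacks of two.
- S3_c (a point): one of the four heat-sinks of the stock: finned aluminium heat-sink, 20 x 20 mm and 14 mm tall, 12 g; point at its centre, 7 mm above its underside, z up through the fins. The stock stands on the tray behind the raised lip, in two stacks of two.
- S4_c (a point): one of the four heat-sinks of the stock: finned aluminium heat-sink, 20 x 20 mm and 14 mm tall, 12 g; point at its centre, 7 mm above its underside, z up through the fins. The stock stands on the tray behind the raised lip, in two stacks of two.
- L1_c (a point): one of the loose heat-sinks (2 to 4 of L1 to L4 are there; None when absent): finned aluminium heat-sink, 20 x 20 mm and 14 mm tall, 12 g; point at its centre, 7 mm above its underside, z up through the fins. It starts lying on the bench mat, at any yaw.
- L2_c (a point): one of the loose heat-sinks (2 to 4 of L1 to L4 are there; None when absent): finned aluminium heat-sink, 20 x 20 mm and 14 mm tall, 12 g; point at its centre, 7 mm above its underside, z up through the fins. It starts lying on the bench mat, at any yaw.
- L3_c (a point): one of the loose heat-sinks (2 to 4 of L1 to L4 are there; None when absent): finned aluminium heat-sink, 20 x 20 mm and 14 mm tall, 12 g; point at its centre, 7 mm above its underside, z up through the fins. It starts lying on the bench mat, at any yaw.
- L4_c (a point): one of the loose heat-sinks (2 to 4 of L1 to L4 are there; None when absent): finned aluminium heat-sink, 20 x 20 mm and 14 mm tall, 12 g; point at its centre, 7 mm above its underside, z up through the fins. It starts lying on the bench mat, at any yaw.
- tray_row (a point): Mid front row of the black counting tray, on its 4 mm deck's top, 91 mm up when level; tips with it. x: from spout to rear handle, y: along the row, z: off the deck. In x: open spout edge at -30 mm, aluminium lip 7 mm tall at +30 to +34, stock area to the rear wall at +100. 116 mm wide inside; side and rear walls 3 mm thick, 12 mm tall. Room for 4 heat-sinks 28 mm apart (y -42, -14, 14, 42).
- tray_handle (a point): Centre of the tray's rear grip bar: a steel rod 10 mm thick, 90 mm long along y, on two arms at y -35 and +35 mm, 30 mm clear of the rear wall. Axes as tray_row. It circles about tray_pivot: when level 123 mm behind and 12 mm above it (97 mm above the bench). 1 to 3 N lift it.
- tray_pivot (a point): Middle of the tray's pivot axis (along y), 85 mm above the bench, 45 mm behind the spout edge; axes as the level tray. Fixed with the steel stand, 146 mm wide, which is bolted to the bench. Below the spout the space is free from 27 mm behind the spout edge forwards. Tipped by 0.35 rad the spout edge is about 75 mm up; heat-sinks drop off it nearly straight, 0 to 40 mm ahead of it.
- tray (a joint): Tip angle of the tray, rad: 0 level on its rest, up to 0.95 as the handle is lifted and the spout dips. Heat-sinks begin to slide on the deck at 0.16 to 0.25 rad, but one on another only at 0.43 to 0.63: at about 0.3 to 0.4 the front row slides off and the stock stays against the lip; tipped farther, the upper ones of the stock slide over the lip. Let go, the tray sinks back to level.
- drawer_in (a point): Centre of the inner floor of the small-parts drawer: an open light grey box 66 mm (x) by 142 mm (y), 38 mm tall, walls and floor 3 mm, about 110 g, loose; z up, -x towards its front with the pull tab. It starts empty on the mat.
- drawer_tab (a point): Centre of the drawer's pull tab above the rim: an upright plate 8 mm thick (x), 40 mm wide (y) on the outside of the front wall, reaching 58 mm up, 20 mm above the rim. The point is 48 mm above the drawer's underside, 37 mm ahead of its middle. Axes as drawer_in.
- case_in (a point): Centre of the inner floor of the kit case: an open grey box fixed to the bench, outside 114 mm (x) by 176 mm (y), 68 mm tall, walls and floor 4 mm; the point is 4 mm above the bench. Its x points to the hinge side, away from the robot.
- lid_hinge (a point): Middle of the case's hinge axis (along the case's y) on its far rim, 68 mm above the bench, 57 mm in x from the case's middle; axes as the lid, which runs to -x. The lid is a plate 6 mm thick, 114 mm from hinge to free edge, 176 mm wide, its inner face in line with the hinge; a thumb tab 50 mm wide reaches 13 mm beyond the middle of the free edge.
- lid (a joint): opening angle of the lid, rad: 0 closed flat on the case, 1.57 upright, up to 2.0 leaning back away from the robot. It starts wide open; its stiff hinge keeps it where it is left; 1 to 3 N at the free edge move it.
- meter: a multimeter lying on the bench, 85 x 165 x 35 mm; origin under its middle. Not part of the job.
- board: a small circuit board, 170 x 170 mm, up to 45 mm tall with its cooler; origin under its middle. Not part of the job.
- driver: a black screwdriver about 150 mm long, lying; origin under it. Not part of the job.
Mind the look-alikes: they are no part of the job. Leave any blue look-alike of the part that bears case_in alone. Leave any pink look-alike of the part that bears drawer_in alone.

How it is judged:
By the outcome, as a careful person would: the job done as asked, in the order asked, and still so for the second after the job is handed in, with the robot touching nothing.
Of F1, F2, F3, F4 only 2 to 4 are there at a start; the rules pass over those that are not, and their reading is None.
Of L1, L2, L3, L4 only 2 to 4 are there at a start; the rules pass over those that are not, and their reading is None.
At some moment in a run one of L1, L2, L3, L4 may be knocked a few centimetres aside while the robot is not near it.
Once in a run the grip may slacken for a moment while it holds something.
It also fails if it takes over 210 s, if anything falls off the work surface, if the arm or the gripper's body presses on something with over 40 N, if the wrist force passes 120 N, or if a joint passes its speed limit or range.

## Robot

A 7-joint arm with a two-finger parallel gripper is mounted at the origin on the work surface. World frame = base frame: x ahead of the robot, y to its left, z up, the work surface at z = 0. Lengths are in m, angles in rad, forces in N, time in s.
With the tool pointing down it reaches from about 0.4 to 0.85 m from the base axis. Payload 10.4 kg.
Tool frame: the origin (TCP) lies between the finger pads; the fingertips stand tip_extent ahead of it and the grasp point (between the pads) lies 2 mm behind it (tip_extent is the distance from the TCP to the fingertips, in m); z points along the fingers, y is the direction in which the jaws open and shut (so a half turn about z gives the same grasp; the last joint's range is limited). The gripper opens to 87 mm and grips with 3 to 60 N. Pads are 19 mm wide; open, the fingers measure 117 mm over their backs; the gripper's body (75 mm by 190 mm) begins 51 mm behind the grasp point.
Start: joints at [1.149, 0.332, -0.065, 1.46, 0.022, 1.35, -0.088], TCP at [0.243, -0.576, 0.24] pointing down, gripper open.
Joint ranges: [-2.6, 2.6], [-0.5, 2.12], [-1.47, 1.34], [0.16, 2.42], [-1.27, 4.41], [0.06, 2.06], [-2.6, 2.6]. Speed limits (rad/s): [2.22, 2.22, 2.79, 2.79, 3.14, 3.14, 3.14].

## Interface

Orientations are given as a unit quaternion [x, y, z, w].
In Python, from bench import read_state, camera, camera_params, close_job, tip_extent gives the robot as it stands. The module is installed in compiled form; this text tells all that it offers.
- The arm moves only by the tool send_rows, never from a script. Its argument "steps" is a list of rows, each a list of 7 numbers: the turn, a rotation vector about the tool's x, y, z in degrees, then the shift along the tool's x, y, z in m, then the gripper's target within -1 to 1 (shut at 1, half-way at 0, fully open at -1). In form: [[ax, ay, az, x, y, z, jaw], ...]. A call has exactly 10 rows; each row shifts and turns the pose as measured when the row begins, along the tool's axes as they then stand; what a row does not reach is not made up. A row lasts 1/10 s, in which the tool goes at most 50 mm and 8.59 degrees, less where a joint would pass 70% of its speed; a pose out of reach is approached as far as the arm can. A call with a gripper value outside its range is refused whole. The fingers move at their own pace and stop on an object; "force" is the grip in N (left out, the last holds). Time passes only in rows, so rows that do not move let the fingers close, or fill a call up. It gives the time, the measured TCP pose, the force and the opening at its end, in the units of the state.
- read_state(): the state, without advancing time (a new reading comes with each control period).
- camera(name): name is "scene" or "top"; returns (picture, depth): 400x640x3 uint8, blue, green, red; 400x640 float32, m along the optical axis (not along the pixel's ray), 0 where there is no reading.
- camera_params(name): a dict with "camera_matrix" (3x3 intrinsics, pixels), "world_from_camera" (4x4, takes a point from camera to world coordinates). Camera axes: x right, y down, z forward; pixel columns grow to the right and rows downward; lengths in m; the calibration is good to about 2 mm. A picture is of the moment at which its call begins. camera_params takes no time and is no camera call.
- close_job(): hands the job in, once; it reports no verdict.
The state is a dict: "time": time; "joint_positions": joint angles; "joint_vel": joint speeds; "joint_torque": joint torques, N m; "ee_pos": TCP position; "eef_rot": TCP orientation; "ft_force": force on the tool from outside, world axes, zero at the start; "torque": the same for the moment, N m; "width": finger opening in m.
Only numpy, scipy, OpenCV 4.12 (cv2) and the standard library are available. Lean on these libraries where they do the work, as an engineer would, in place of code of your own. Each camera call takes 0.05 s, during which the arm holds its last target.

## Working session

There is one attempt and no reset: what is moved stays moved. The work goes in short steps, Python scripts to look and compute and a tool call to move; the robot and the scene stay as the last step left them, time stands still between calls to the robot, and variables do not carry over. Pictures are saved under pics/ and viewed, and the job is handed in when it is done.

Besides the shell and the picture viewer there is one more tool, called in YAML: its name, and indented under it one key for each argument. send_rows: Moves the arm, as the interface text tells. Its arguments: {"type":"object","properties":{"steps":{"type":"array"},"force":{"type":"number"}},"required":["steps"]}

```bash
mkdir -p pics; ls; python3 - <<'E'
from bench import *
import cv2,numpy as np
print(read_state()); print(tip_extent if not callable(tip_extent) else tip_extent())
for n in("scene","top"):
    p,d=camera(n); cv2.imwrite(f"pics/{n}0.png",p); np.save(f"{n}0.npy",d); q=camera_params(n); print(n,q)
E
```

```text
pics
{'time': 0.0, 'joint_positions': array([ 1.14940448,  0.33287396, -0.06468569,  1.46095493,  0.02161457,
        1.3499021 , -0.08851571]), 'joint_vel': array([-7.22772199e-05, -1.08495043e-03,  1.87420743e-04,  3.40076083e-04,
        1.07391538e-03, -9.76967703e-04, -1.43467707e-04]), 'joint_torque': array([-2.03424711e-04, -6.23259473e+01,  2.45830603e-02, -3.89897203e+01,
       -6.11802726e-02,  3.96525313e-02,  1.23721584e-04]), 'ee_pos': array([ 0.24252982, -0.57562275,  0.23874609]), 'eef_rot': array([ 9.80186627e-01,  1.98074876e-01, -1.84995441e-04, -6.97099603e-04]), 'ft_force': array([ 0.03768475, -0.26460056,  0.38311174]), 'torque': array([0.04165234, 0.01603975, 0.02677192]), 'width': 0.087053610109125}
0.017
scene {'camera_matrix': array([[363.98863815,   0.        , 318.13408044],
       [  0.        , 363.98863815, 199.04452555],
       [  0.        ,   0.        ,   1.        ]]), 'world_from_camera': array([[ 0.75876034,  0.41634358, -0.50093988,  1.05621196],
       [ 0.65100757, -0.51036366,  0.56188796, -0.54047501],
       [-0.02172307, -0.75245396, -0.65828653,  0.7244835 ],
       [ 0.        ,  0.        ,  0.        ,  1.        ]])}
top {'camera_matrix': array([[491.2513933 ,   0.        , 318.50108394],
       [  0.        , 491.2513933 , 196.20218961],
       [  0.        ,   0.        ,   1.        ]]), 'world_from_camera': array([[-0.0188723 , -0.99452733,  0.10275805,  0.39753065],
       [-0.99977109,  0.01773528, -0.01196753,  0.00765885],
       [ 0.01007959, -0.10296038, -0.99463439,  1.84571952],
       [ 0.        ,  0.        ,  0.        ,  1.        ]])}
```

View pics/scene0.png

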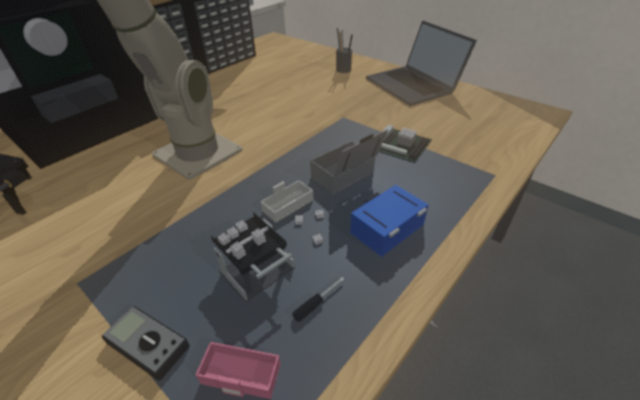

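View pics/top0.png

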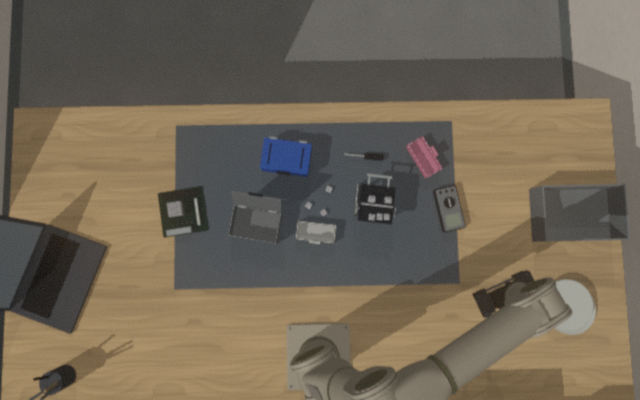

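```bash
cat > h.py <<'E'
from bench import *
import cv2,numpy as np
from scipy.spatial.transform import Rotation as R
def P(n):
    q=camera_params(n); return q["camera_matrix"],q["world_from_camera"]
def ray(n,u,v,z):
    K,T=P(n); d=T[:3,:3]@np.linalg.inv(K)@np.array([u,v,1.]); o=T[:3,3]; return o+d*(z-o[2])/d[2]
def proj(n,p):
    K,T=P(n); c=np.linalg.inv(T)@np.append(p,1); q=K@c[:3]; return q[:2]/q[2]
def tri(uvs,uvt):
    A=[];b=[]
    for n,(u,v) in(("scene",uvs),("top",uvt)):
        K,T=P(n); d=T[:3,:3]@np.linalg.inv(K)@np.array([u,v,1.]); d/=np.linalg.norm(d)
        M=np.eye(3)-np.outer(d,d); A.append(M); b.append(M@T[:3,3])
    return np.linalg.lstsq(np.vstack(A),np.hstack(b),rcond=None)[0]
def crop(img,x0,y0,x1,y1,s,name):
    c=cv2.resize(img[y0:y1,x0:x1],None,fx=s,fy=s,interpolation=cv2.INTER_CUBIC)
    c=cv2.convertScaleAbs(c,alpha=1.5,beta=10)
    for x in range((x0+9)//10*10,x1,10):
        cv2.putText(c,str(x),((x-x0)*s,8),0,.3,(0,255,255),1); cv2.line(c,((x-x0)*s,9),((x-x0)*s,14),(0,255,255),1)
    for y in range((y0+9)//10*10,y1,10):
        cv2.putText(c,str(y),(0,(y-y0)*s),0,.3,(0,255,255),1)
    cv2.imwrite("pics/"+name,c)
def shot(n,tag):
    p,d=camera(n); cv2.imwrite(f"pics/{n}{tag}.png",p); np.save(f"{n}{tag}.npy",d); return p,d
def st():
    s=read_state(); M=R.from_quat(s['eef_rot']).as_matrix()
    print("t%.2f"%s['time'],"p",s['ee_pos'].round(4),"x",M[:,0].round(3),"y",M[:,1].round(3),"z",M[:,2].round(3),"F",s['ft_force'].round(1),"w%.4f"%s['width']); return s,M
E
python3 - <<'E'
from h import *
t=cv2.imread("pics/top0.png"); s=cv2.imread("pics/scene0.png")
crop(t,225,165,405,250,4,"tc.png"); crop(s,200,120,400,270,4,"sc.png")
E
```

```text
(no output)
```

View pics/tc.png

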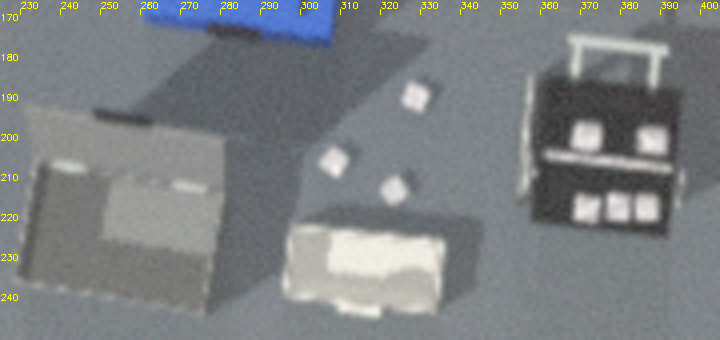

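View pics/sc.png

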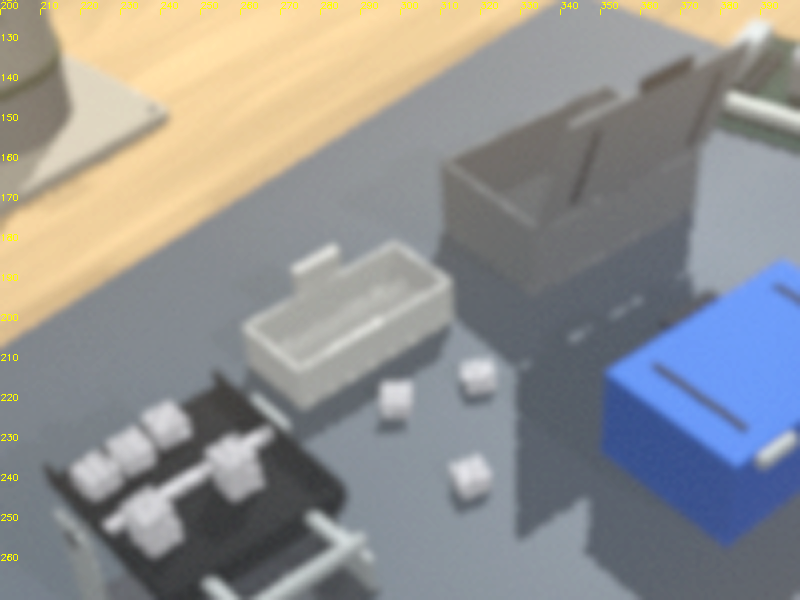

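```bash
cat >> h.py <<'E'
def cloud(n,d):
    K,T=P(n); v,u=np.mgrid[0:400,0:640]; x=(u-K[0,2])/K[0,0]*d; y=(v-K[1,2])/K[1,1]*d
    c=np.stack([x,y,d],-1)@T[:3,:3].T+T[:3,3]; c[d==0]=np.nan; return c
E
python3 - <<'E'
from h import *
t=cv2.imread("pics/top0.png"); 
c=cloud("top",np.load("top0.npy")); s=cloud("scene",np.load("scene0.npy"))
print("mat z",np.nanmedian(c[270:280,200:280,2]),np.nanstd(c[270:280,200:280,2]), np.nanmedian(s[100:400].reshape(-1,3)[:,2]))
np.set_printoptions(linewidth=250,precision=0,suppress=True)
print("z top cols 296-336 rows 220-246"); print((c[220:246,294:338:2,2]*1000).round())
print("tray"); print((c[172:228,354:396:2,2]*1000).round())
hsv=cv2.cvtColor(t,cv2.COLOR_BGR2HSV)
print(hsv[200:226,355:396:2,2])
np.set_printoptions(precision=4)
m=((hsv[...,2]>150)&(hsv[...,1]<50)).astype(np.uint8)
n,l,stt,cen=cv2.connectedComponentsWithStats(m[160:250,225:405])
for i in range(1,n):
    if stt[i,4]>8:
        u,v=cen[i]+[225,160]; print(stt[i]+[225,160,0,0,0],(u.round(2),v.round(2)), ray("top",u,v,0.014))
E
```

```text
mat z -0.0011501163116802715 0.004841056295933361 -0.001162208652834562
z top cols 296-336 rows 220-246
[[  5.  -6.  10.   2.   4.   8.  10.  -1.  -9.   2.  -6.   1.   1.   2.   2.  -1.   2.  -8.  -1.   3.   2.   3.]
 [  5.   3.  39.  -1.  -6.   2.   3. -11.  -7.  15.  -8.  -8.  -1.  -6.  -5.   5.   3.  -1.  10.  -1.   9.  nan]
 [ -3.  -3.  28.  32.  35.  33.  31.  -5.   0.   2.  -2.   7.  -1.  -8.   0.   8.   2.  -5.  -5.   2.  -4.   4.]
 [  1.  -2.  26.   6.  -0.  -3.  15.  31.  34.  40.  39.  40.   1.  -2.  -2.  -1.  -8.   2.  -1.   1.  -3.  -6.]
 [  8.  -0.  23.   3.  -4.   0.  -1.   9.   0.  12.   1.  22.  39.  42.  37.  38.  -8.  -4.  -8.   0. -10.  -1.]
 [  7.   6.  -2.   1.   3.  -0.   0.   6.   4.  -4.   4.   0.  -6.   6.   5.   4.  21.  39.  35.  44.  42.   1.]
 [ -3.   0.   0.   6.  -2.   4.   6.  10.   2.   4.   6.  -5.  -3.  -3.   6.   9.  -5.   2.  -7.  -2.  11.   2.]
 [  1.  -2.  -3.  -1.  16.   8.  12.   5.   6.  -2.   5.  -3.   1.   7.  -0.  -5.   5.  -3. -10.  -1.   6.  -1.]
 [ -1.  -6.   3.   5.   5.  -5.   2.   7.  -7.   4.   5.   5.  -3.   1.  -0.  -3.  -1.  -3. 
[... 3827 characters left out ...]
]
 [ 80  69  41  43  39  40  52 125 123 117  62 108 129 125  74 127 129  88  41  81  85]
 [ 85  74  60  57  45  46  45  76  89  98  52  66  76  80  53  78  81  61  43  79  82]
 [ 82  80  74  69  67  62  57  58  55  58  46  38  45  49  43  41  40  41  48  82  85]
 [ 84  84  79  79  79  75  77  67  69  64  59  59  49  50  39  43  39  42  47  80  85]
 [ 81  86  88  82  84  81  79  82  77  75  72  71  69  63  62  59  53  52  56  84  83]
 [ 83  86  85  81  81  81  80  82  81  79  80  76  77  76  78  71  71  66  62  83  84]
 [ 85  85  85  83  83  83  80  83  82  80  81  81  81  83  84  83  80  77  79  84  83]]
[308 224  25   9 142] (np.float64(318.97), np.float64(228.44)) [ 0.4661 -0.0139  0.014 ]
```

```bash
python3 - <<'E'
from h import *
t=cv2.imread("pics/top0.png"); c=cloud("top",np.load("top0.npy"))
z=c[...,2]
def uv2xy(us,vs,zz): return np.array([ray("top",u,v,zz)[:2] for u,v in zip(us,vs)])
def rect(m,x0,y0,x1,y1,zz,name):
    mm=np.zeros_like(m); mm[y0:y1,x0:x1]=m[y0:y1,x0:x1]
    n,l,s,cc=cv2.connectedComponentsWithStats(mm.astype(np.uint8)); i=1+np.argmax(s[1:,4]); 
    v,u=np.nonzero(l==i); xy=uv2xy(u,v,zz); r=cv2.minAreaRect((xy*1000).astype(np.float32)); print(name,s[i],r,xy.mean(0)); return xy
rect((z>.02)&(z<.05),285,215,345,250,.038,"drawer")
rect((z>.075)&(z<.125),340,182,402,235,.091,"tray")
rect((z>.075)&(z<.115),362,170,395,182,.097,"handle")
rect((z>.045)&(z<.09),215,205,285,255,.068,"case")
rect((z>.045)&(z<.6),215,180,285,255,.068,"case")
rect((z>.045)&(z<.08),300,238,325,250,.058,"tab")
g=cv2.GaussianBlur(t,(0,0),.7).astype(float).mean(-1)
for nm,pts,zz,th in(("L",[(328,190),(308,206),(323,213)],.014,115),("F",[(371,217),(379,217),(386,217)],.105,95),("S",[(371,199),(387,200)],.119,105)):
  for u0,v0 in pts:
    m=np.zeros(g.shape,bool); m[v0-5:v0+6,u0-5:u0+6]=1
    if nm=="L": 
        w=np.where(m,np.clip(g-100,0,None),0)
    else: w=np.where(m&(abs(np.arange(640)[None]-u0)<=4),np.clip(g-75,0,None),0)
    v,u=np.nonzero(w>0); ww=w[v,u]; cu=(u*ww).sum()/ww.sum(); cv_=(v*ww).sum()/ww.sum()
    hi=w>30; vv,uu=np.nonzero(hi); r=cv2.minAreaRect((uv2xy(uu,vv,zz)*1000).astype(np.float32))
    print(nm,(round(cu,1),round(cv_,1)),ray("top",cu,cv_,zz).round(4),r)
print(np.round(z[200:222:1,366:392]*1000).astype(int))
E
```

```text
drawer [296 221  40  20  80] ((452.6810302734375, -0.6626205444335938), (141.60385131835938, 65.96604919433594), 82.83301544189453) [0.46651013 0.00658682]
tray [ 355  182   41   43 1353] ((551.8215942382812, -215.9449462890625), (143.64300537109375, 151.50367736816406), 87.99850463867188) [ 0.54792557 -0.22003826]
handle [367 174  25   8  88] ((641.9507446289062, -232.39413452148438), (86.44068145751953, 25.415319442749023), 88.99647521972656) [ 0.64524567 -0.23009829]
case [228 205  54  39 321] ((489.90972900390625, 218.19186401367188), (177.11473083496094, 123.89000701904297), 79.36921691894531) [0.50376182 0.21448664]
case [228 191  54  53 909] ((512.8780517578125, 222.61817932128906), (194.28976440429688, 167.40513610839844), 79.36922454833984) [0.54733378 0.21510575]
tab [309 241  11   3  24] ((415.7133483886719, 5.60675048828125), (36.239803314208984, 7.216270923614502), 88.92318725585938) [0.41615513 0.00514441]
L (np.float64(328.4), np.float64(188.8)) [ 0.6139 -0.052   0.014 ] ((613.2950439453125, -52.439857482910156), (11.271045684814453, 15.124512672424316), 88.81647491455
[... 2887 characters left out ...]
91  86  81
   91  95  93  96 100  84  84  85]
 [ 86  98  83  94  90 103 104 102 107  89  94 104  96  90 100  84  89  88
   91  89  94  95  96  85  87  80]
 [ 91  92  85  91  98 100 108 102  94  97  91  97  85  93  98 101 100  94
   97 101  92  99  92 101  84  95]
 [ 95  89  92 109 107 104 103 101  99  94  89  98  94  93 104  99 108  90
  102 107  95 102 112 109  87  95]
 [ 94  93  93 107 109  98  97  95 100  94  95 104 104 113 103 100  92  92
  101 100 106 104  97 104  88 102]
 [ 88  92  87  85  85  88 100  99  92  85  90  95  90  83  95  95  95  99
   95  87  91  84  87  88  96 101]
 [ 88  93  88  85  85  92  82  89  88  94  91  92  89  89  92  89  96  92
   89  84  88  86  91  92  94 106]]
```

```bash
python3 - <<'E'
from h import *
t=cv2.imread("pics/top0.png"); g=t.astype(float).mean(-1)
def fit(pts,zz,name,inl=2.0):
    xy=np.array([ray("top",u,v,zz)[:2] for u,v in pts])*1000
    vx,vy,x0,y0=cv2.fitLine(xy.astype(np.float32),cv2.DIST_HUBER,0,.01,.01).ravel()
    r=(xy-[x0,y0])@[-vy,vx]; print(name,len(xy),"pt",(x0.round(1),y0.round(1)),"dir",np.degrees(np.arctan2(vy,vx)).round(2),"res",np.abs(r).mean().round(2)); return x0,y0,vx,vy
# spout edge: last dark->bright crossing going down
pts=[]
for u in range(361,390):
    col=g[218:230,u]; 
    k=[i for i in range(len(col)-1) if col[i]<60<=col[i+1]]
    if k: i=k[-1]; pts.append((u,218+i+(60-col[i])/(col[i+1]-col[i])))
print(np.round(pts,1)[::4]); fit(pts,.091,"spout")
# lip: weighted centroid
pts=[]
for u in range(362,391):
    vc=203.2+(u-360)*5/31; vs=np.arange(int(vc)-3,int(vc)+5); w=np.clip(g[vs,u]-50,0,None)
    if (368<=u<=374) or u>=382: continue
    pts.append((u,(vs*w).sum()/w.sum()))
print(np.round(pts,1)[::3]);fit(pts,.098,"lip")
# handle bar
pts=[]
for u in range(368,391):
    vs=np.arange(172,183); w=np.clip(g[vs,u]-95,0,None)
    if u in(369,370,371,387,388,389): vs=vs[:8]; w=w[:8]
    if w.sum()>20: pts.append((u,(vs*w).sum()/w.sum()))
print(np.round(pts,1)[::3]);fit(pts,.097,"bar")
print(g[170:184,362:396:1].astype(int))
# walls sides
for nm,us,s in(("left",range(350,366),1),("right",range(384,400),-1)):
    pts=[]
    for v in range(186,218):
        us2=list(us) if s>0 else list(us)[::-1]; row=g[v,us2]
        # first crossing from outside to inside to dark <60
        for i in range(len(row)-2):
            if row[i]>=58>row[i+1] and row[i+2]<58:
                f=(row[i]-58)/(row[i]-row[i+1]); pts.append((us2[i]+s*f,v)); break
    print(np.round(pts,1)[::5].tolist()); fit(pts,.103,nm)
E
```

```text
[[361.  220.4]
 [365.  221. ]
 [369.  221.4]
 [374.  221.9]
 [378.  222.4]
 [382.  222.9]
 [386.  223.4]]Traceback (most recent call last):
  File "<stdin>", line 13, in <module>
  File "<stdin>", line 4, in fit
  File "h.py", line 7, in ray
    K,T=P(n); d=T[:3,:3]@np.linalg.inv(K)@np.array([u,v,1.]); o=T[:3,3]; return o+d*(z-o[2])/d[2]
        ~^^^
  File "h.py", line 5, in P
    q=camera_params(n); return q["camera_matrix"],q["world_from_camera"]
ValueError: time passes only in moves, steps and waits
```

```bash
python3 - <<'E'
from bench import *
import numpy as np
np.savez("cp.npz",**{n+k:camera_params(n)[k] for n in("scene","top") for k in("camera_matrix","world_from_camera")})
s=open("h.py").read()
s=s.replace('q=camera_params(n); return q["camera_matrix"],q["world_from_camera"]','return _c[n+"camera_matrix"],_c[n+"world_from_camera"]').replace("def P(n)",'_c=dict(np.load("cp.npz"))\ndef P(n)')
open("h.py","w").write(s)
E
cat > a.py <<'E'
from h import *
t=cv2.imread("pics/top0.png"); g=t.astype(float).mean(-1)
def fit(pts,zz,name,inl=2.0):
    xy=np.array([ray("top",u,v,zz)[:2] for u,v in pts])*1000
    vx,vy,x0,y0=cv2.fitLine(xy.astype(np.float32),cv2.DIST_HUBER,0,.01,.01).ravel()
    r=(xy-[x0,y0])@[-vy,vx]; print(name,len(xy),"pt",(x0.round(1),y0.round(1)),"dir",np.degrees(np.arctan2(vy,vx)).round(2),"res",np.abs(r).mean().round(2)); return x0,y0,vx,vy
pts=[]
for u in range(361,390):
    col=g[218:230,u]; 
    k=[i for i in range(len(col)-1) if col[i]<60<=col[i+1]]
    if k: i=k[-1]; pts.append((u,218+i+(60-col[i])/(col[i+1]-col[i])))
fit(pts,.091,"spout")
pts=[]
for u in range(362,391):
    vc=203.2+(u-360)*5/31; vs=np.arange(int(vc)-3,int(vc)+5); w=np.clip(g[vs,u]-50,0,None)
    if (366<=u<=376) or u>=382: continue
    pts.append((u,(vs*w).sum()/w.sum()))
print(np.round(pts,1)[::3]);fit(pts,.098,"lip")
pts=[]
for u in range(368,391):
    vs=np.arange(172,183); w=np.clip(g[vs,u]-95,0,None)
    if u in(369,370,371,387,388,389): continue
    if w.sum()>20: pts.append((u,(vs*w).sum()/w.sum()))
print(np.round(pts,1)[::3]);fit(pts,.097,"bar")
print(g[170:184,362:396:1].astype(int))
for nm,us,s in(("left",range(350,366),1),("right",range(384,400),-1)):
    pts=[]
    for v in range(186,218):
        us2=list(us) if s>0 else list(us)[::-1]; row=g[v,us2]
        for i in range(len(row)-2):
            if row[i]>=58>row[i+1] and row[i+2]<58:
                f=(row[i]-58)/(row[i]-row[i+1]); pts.append((us2[i]+s*f,v)); break
    print(np.round(pts,1)[::5].tolist()); fit(pts,.103,nm)
E
python3 a.py
```

```text
spout 28 pt (np.float32(483.2), np.float32(-204.8)) dir 82.39 res 0.32
[[362.  203.2]
 [365.  203.6]
 [379.  205.1]]
lip 9 pt (np.float32(545.4), np.float32(-204.4)) dir 82.72 res 0.15
[[368.  178.1]
 [374.  175.1]
 [377.  175.5]
 [380.  175.9]
 [383.  176.2]
 [386.  176.6]]
bar 17 pt (np.float32(647.9), np.float32(-235.0)) dir 82.26 res 0.94
[[ 77  78  79  77  79  80  77  74  80  80  79  83  81  81  79  81  81  83
   83  80  82  78  78  79  78  70  70  72  73  68  60  63  73  76]
 [ 78  80  80  79  82  79  78  80  81  83  79  81  80  83  81  80  83  79
   82  79  81  79  75  73  68  65  64  65  66  62  64  65  67  70]
 [ 79  80  80  83  82  81  86  83  83  82  84  80  77  82  81  79  78  81
   80  79  78  73  67  64  65  63  65  61  62  65  63  64  65  70]
 [ 78  80  83  80  85  99  99  97  99  96  93  90  87  86  84  84  86  85
   82  81  77  70  61  61  59  62  66  60  64  64  60  65  62  60]
 [ 79  79  82  80  90 112 122 121 122 120 114 113 111 106 107 101  99  94
   92  91  87  76  70  68  70  68  63  64  64  65  65  63  60  67]
 [ 77  83  80  77  86 110 126 132 130 127 128 129 
[... 869 characters left out ...]

   76  76  70  65  62  63  65  95 125 111  75  64  63  64  67  60]
 [ 61  61  61  60  68  92 125 120  88  67  60  62  62  62  64  68  71  76
   79  77  73  61  61  63  67  96 125 105  71  60  61  63  65  62]
 [ 54  59  58  56  62  80 113 103  71  59  58  61  58  68  71  73  76  78
   81  79  68  64  62  63  74 105 127 102  69  66  64  61  62  63]]
[[359.3, 186.0], [358.8, 191.0], [357.9, 196.0], [357.7, 201.0], [359.1, 207.0], [357.6, 212.0], [357.5, 217.0]]
left 31 pt (np.float32(560.8), np.float32(-154.6)) dir -4.44 res 1.29
[[386.1, 186.0], [395.7, 191.0], [394.9, 196.0], [394.3, 201.0], [388.0, 208.0], [392.7, 213.0]]
right 30 pt (np.float32(549.5), np.float32(-282.5)) dir -9.47 res 2.5
```

```bash
python3 - <<'E'
from h import *
a=np.radians(-7.5); X=np.array([np.cos(a),np.sin(a)]); Y=np.array([-X[1],X[0]])
for nm,u,v,z in(("barmid",379,175.8,.1),("wallmid",376.3,196,.103),("spoutmid?",374.3,221.7,.091),("armL",369.2,180,.1),("armR",388.5,180,.1),("lipL",361,203.1,.098),("lipR",392,208,.098),("cornL",357.5,220,.091),("cornR",391.7,224,.091)):
    p=ray("top",u,v,z)[:2]; print(nm,p.round(4),"along X",(p@X).round(4),"Y",(p@Y).round(4))
s=cv2.imread("pics/scene0.png"); crop(s,205,205,310,295,7,"sc2.png")
t=cv2.imread("pics/top0.png"); crop(t,350,170,400,230,10,"tc2.png")
def tp(x,y,z): r=R0+x*X+y*Y; return np.array([r[0],r[1],.091+z])
E
```

```text
barmid [ 0.6477 -0.2321] along X 0.6724 Y -0.1455
wallmid [ 0.5746 -0.2197] along X 0.5984 Y -0.1428
spoutmid? [ 0.4836 -0.2112] along X 0.507 Y -0.1463
armL [ 0.6331 -0.1964] along X 0.6533 Y -0.1121
armR [ 0.6319 -0.2657] along X 0.6612 Y -0.181
lipL [ 0.5506 -0.1648] along X 0.5674 Y -0.0915
lipR [ 0.531  -0.2752] along X 0.5624 Y -0.2035
cornL [ 0.4908 -0.1513] along X 0.5063 Y -0.0859
cornR [ 0.4742 -0.2733] along X 0.5059 Y -0.209
```

View pics/tc2.png

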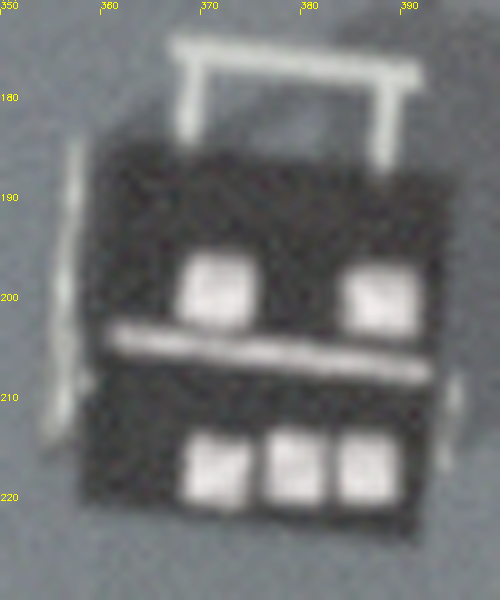

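View pics/sc2.png

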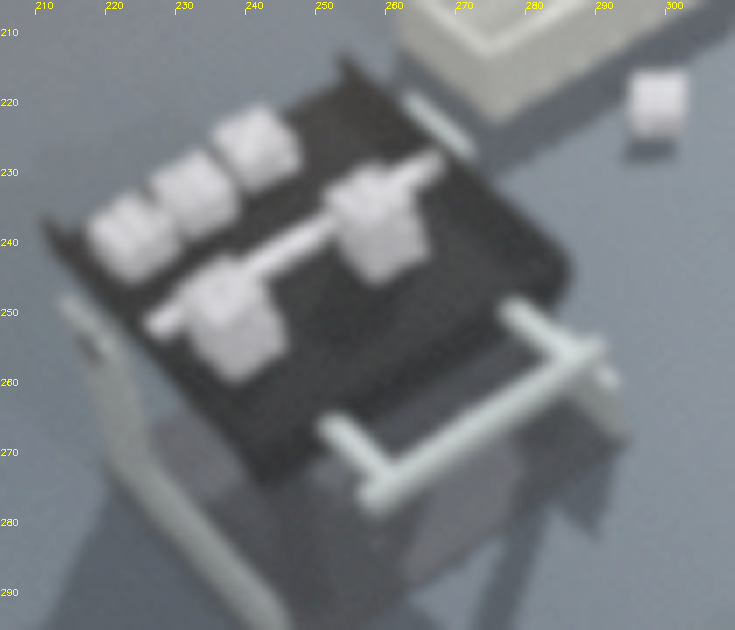

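send_rows:
  steps:
    - [0,0,7.6,0,0,0,-1]
    - [0,0,7.6,0,0,0,-1]
    - [0,0,7.6,0,0,0,-1]
    - [0,0,7.6,0,0,0,-1]
    - [0,0,0,0.008,-0.05,0,-1]
    - [0,0,0,0.008,-0.05,0,-1]
    - [0,0,0,0.008,-0.05,0,-1]
    - [0,0,0,0.008,-0.05,0,-1]
    - [0,0,0,0.008,-0.05,0,-1]
    - [0,0,0,0.008,-0.05,0,-1]
  force: 50

```text
time: 1.1
ee_pos: [0.3309, -0.2899, 0.2333]
eef_rot: [0.997, -0.082, -0.004, -0.003]
ft_force: [0.1, 0.1, 0.2]
width: 0.087
```

```bash
cat >> h.py <<'E'
A=np.radians(-7.5); TX=np.array([np.cos(A),np.sin(A),0]); TY=np.array([-TX[1],TX[0],0])
def go(X,Y,z,yaw=-7.5):
    """shift from now to frame point X,Y,z in tool axes, and the turn to world yaw of tool x"""
    s,M=st(); p=TX*X+TY*Y+np.array([0,0,z]); d=p-s['ee_pos']
    a=np.radians(yaw); Rt=np.array([[np.cos(a),np.sin(a),0],[np.sin(a),-np.cos(a),0],[0,0,-1]])
    rv=np.degrees(R.from_matrix(M.T@Rt).as_rotvec())
    print("now XY",(s['ee_pos']@TX).round(4),(s['ee_pos']@TY).round(4),"shift tool now",(M.T@d).round(4),"after turn",(Rt.T@d).round(4),"turn",rv.round(2))
def f2w(X,Y): return (TX*X+TY*Y)[:2].round(4)
def w2f(x,y): return np.round([x*TX[0]+y*TX[1],x*TY[0]+y*TY[1]],4)
E
python3 -c "
from h import *
go(.4115,.0587,.15)"
```

```text
t1.10 p [ 0.3309 -0.2899  0.2333] x [ 0.986 -0.164 -0.009] y [-0.164 -0.986 -0.006] z [-0.008  0.007 -1.   ] F [0.1 0.1 0.2] w0.0870
now XY 0.3659 -0.2443 shift tool now [ 0.036  -0.3038  0.0847] after turn [ 0.0456 -0.303   0.0833] turn [-0.34  0.52 -1.95]
```

send_rows:
  steps:
    - [0,0,-1,0.006,-0.043,0.01,-1]
    - [0,0,-1,0.006,-0.043,0.01,-1]
    - [0,0,0,0.006,-0.043,0.01,-1]
    - [0,0,0,0.006,-0.043,0.01,-1]
    - [0,0,0,0.006,-0.043,0.01,-1]
    - [0,0,0,0.006,-0.043,0.01,-1]
    - [0,0,0,0.006,-0.043,0.01,-1]
    - [0,0,0,0,0,0.01,-1]
    - [0,0,0,0,0,0,-1]
    - [0,0,0,0,0,0,-1]

```text
time: 2.1
ee_pos: [0.4131, 0.0214, 0.1514]
eef_rot: [0.998, -0.06, -0.004, -0.002]
ft_force: [-0.5, -0.2, -0.2]
width: 0.0873
```

```bash
python3 -c "
from h import *
go(.4115,.0587,.11)"
```

```text
t2.10 p [0.4131 0.0214 0.1514] x [ 0.993 -0.119 -0.007] y [-0.119 -0.993 -0.004] z [-0.007  0.005 -1.   ] F [-0.5 -0.2 -0.2] w0.0873
now XY 0.4068 0.0751 shift tool now [0.0048 0.0167 0.0413] after turn [0.0047 0.0164 0.0414] turn [-0.22  0.43  0.67]
```

send_rows:
  steps:
    - [-0.2,0.4,0.7,0.005,0.016,0.01,-1]
    - [0,0,0,0,0,0.03,-1]
    - [0,0,0,0,0,0.03,-1]
    - [0,0,0,0,0,0,-1]
    - [0,0,0,0,0,0,-1]
    - [0,0,0,0,0,0,-1]
    - [0,0,0,0,0,0,-1]
    - [0,0,0,0,0,0,-1]
    - [0,0,0,0,0,0,-1]
    - [0,0,0,0,0,0,-1]

```text
time: 3.1
ee_pos: [0.4198, -0.0067, 0.0842]
eef_rot: [0.997, -0.073, 0.005, 0.002]
ft_force: [-1.3, -0.5, -0.1]
width: 0.0871
```

```bash
python3 -c "
from h import *
go(.4115,.0587,.059)
p,d=shot('scene','1'); crop(p,230,150,340,230,7,'s1c.png')"
```

```text
t3.10 p [ 0.4198 -0.0067  0.0842] x [ 0.989 -0.146  0.01 ] y [-0.146 -0.989  0.004] z [ 0.009 -0.005 -1.   ] F [-1.3 -0.5 -0.1] w0.0871
now XY 0.4171 0.0482 shift tool now [-0.006  -0.0105  0.0251] after turn [-0.0056 -0.0105  0.0252] turn [ 0.23 -0.58 -0.9 ]
```

View pics/s1c.png

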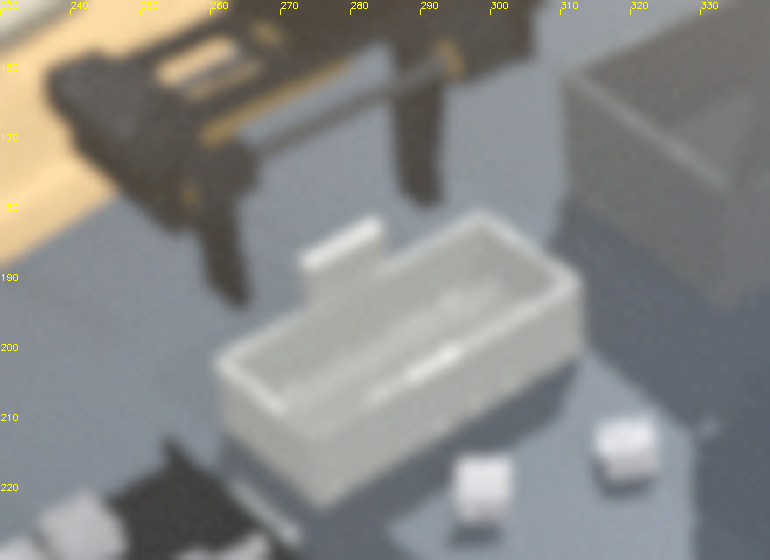

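send_rows:
  steps:
    - [0.1,-0.3,-0.5,-0.002,-0.004,0,-1]
    - [0,0,0,-0.001,-0.002,0,-1]
    - [0,0,0,-0.001,-0.001,0,-1]
    - [0,0,0,0,0,0,-1]
    - [0,0,0,0,0,0.01,-1]
    - [0,0,0,0,0,0.005,-1]
    - [0,0,0,0,0,0.002,-1]
    - [0,0,0,0,0,0,-1]
    - [0,0,0,0,0,0,-1]
    - [0,0,0,0,0,0,-1]

```text
time: 4.15
ee_pos: [0.4161, 0.0019, 0.065]
eef_rot: [0.998, -0.068, 0.001, 0.001]
ft_force: [0.8, -0.1, 1.2]
width: 0.087
```

```bash
python3 -c "
from h import *
go(.4115,.0587,.059); print(read_state()['joint_vel'].round(4))"
```

```text
t4.15 p [0.4161 0.0019 0.065 ] x [ 0.991 -0.136  0.003] y [-0.136 -0.991  0.002] z [ 0.003 -0.002 -1.   ] F [ 0.8 -0.1  1.2] w0.0870
now XY 0.4123 0.0562 shift tool now [-0.0009 -0.0026  0.006 ] after turn [-0.0008 -0.0025  0.006 ] turn [ 0.1  -0.17 -0.31]
[ 0.0005  0.0011 -0.0004 -0.0016  0.0001  0.001   0.0014]
```

send_rows:
  steps:
    - [0.1,-0.2,-0.3,0,-0.002,0.004,-1]
    - [0,0,0,0,0,0.001,-1]
    - [0,0,0,0,0,0,-0.2]
    - [0,0,0,0,0,0,0.2]
    - [0,0,0,0,0,0,0.5]
    - [0,0,0,0,0,0,1]
    - [0,0,0,0,0,0,1]
    - [0,0,0,0,0,0,1]
    - [0,0,0,0,0,0,1]
    - [0,0,0,0,0,0,1]

```text
time: 5.15
ee_pos: [0.4169, 0.0039, 0.0601]
eef_rot: [0.998, -0.065, 0.0, -0.0]
ft_force: [0.2, -0.1, -0.8]
width: 0.0392
```

```bash
python3 -c "
from h import *
go(.4475,-.147,.059)"
```

```text
t5.15 p [0.4169 0.0039 0.0601] x [ 0.991 -0.13   0.   ] y [-0.13  -0.991 -0.   ] z [ 0. -0. -1.] F [ 0.2 -0.1 -0.8] w0.0392
now XY 0.4128 0.0583 shift tool now [0.0346 0.2053 0.0011] after turn [0.0347 0.2053 0.0011] turn [-0.   -0.02  0.01]
```

send_rows:
  steps:
    - [0,0,0,0,0,-0.006,1]
    - [0,0,0,0,0,-0.006,1]
    - [0,0,0,0,0.005,-0.002,1]
    - [0,0,0,0,0.015,0,1]
    - [0,0,0,0,0.025,0,1]
    - [0,0,0,0,0.025,0,1]
    - [0,0,0,0,0.025,0,1]
    - [0,0,0,0,0.015,0,1]
    - [0,0,0,0,0.005,0,1]
    - [0,0,0,0,0,0,1]

```text
time: 6.15
ee_pos: [0.4013, -0.116, 0.0774]
eef_rot: [0.998, -0.065, 0.001, 0.0]
ft_force: [-0.5, 0.1, -1.1]
width: 0.039
```

```bash
python3 -c "
from h import *
go(.4475,-.147,.059)
p,d=shot('scene','2'); crop(p,190,150,320,260,6,'s2c.png')"
```

```text
t6.15 p [ 0.4013 -0.116   0.0774] x [ 0.992 -0.13   0.003] y [-0.13  -0.992  0.001] z [ 0.003 -0.001 -1.   ] F [-0.5  0.1 -1.1] w0.0390
now XY 0.413 -0.0626 shift tool now [0.0344 0.0844 0.0186] after turn [0.0345 0.0844 0.0184] turn [ 0.04 -0.16  0.05]
```

View pics/s2c.png

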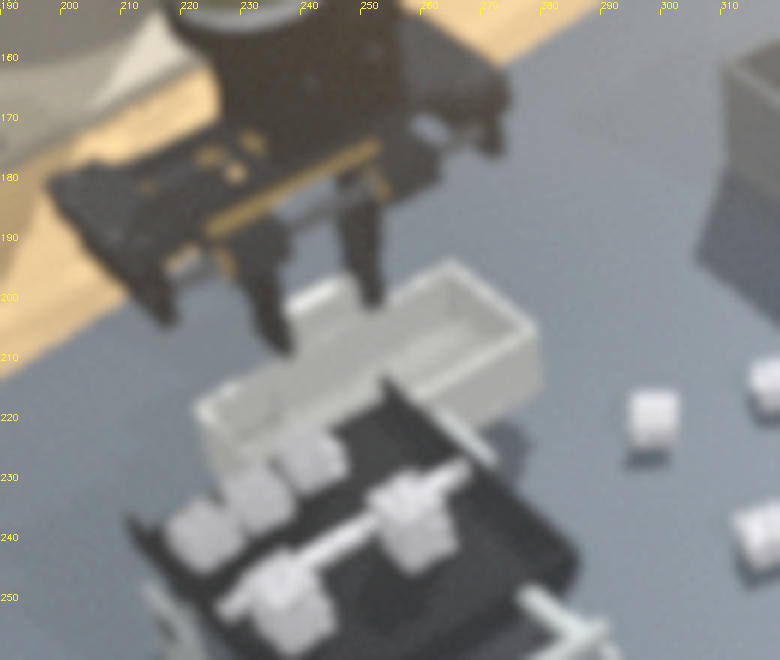

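send_rows:
  steps:
    - [0,0,0,0,0.01,0,1]
    - [0,0,0,0.003,0.02,0,1]
    - [0,0,0,0.006,0.02,0,1]
    - [0,0,0,0.008,0.015,0,1]
    - [0,0,0,0.006,0.007,0,1]
    - [0,0,0,0.004,0.003,0,1]
    - [0,0,0,0.002,0,0,1]
    - [0,0,0,0,0,0,1]
    - [0,0,0,0,0,0,1]
    - [0,0,0,0,0,0,1]

```text
time: 7.2
ee_pos: [0.4232, -0.1922, 0.0774]
eef_rot: [0.998, -0.06, 0.001, -0.0]
ft_force: [-1.2, -0.2, -1.6]
width: 0.039
```

```bash
python3 -c "
from h import *
go(.4475,-.147,.059)"
```

```text
t7.20 p [ 0.4232 -0.1922  0.0774] x [ 0.993 -0.119  0.002] y [-0.119 -0.993 -0.001] z [ 0.002  0.001 -1.   ] F [-1.2 -0.2 -1.6] w0.0390
now XY 0.4447 -0.1353 shift tool now [0.0026 0.0118 0.0184] after turn [0.0028 0.0117 0.0184] turn [-0.05 -0.14  0.66]
```

send_rows:
  steps:
    - [0,0,0.6,0.001,0.006,0,1]
    - [0,0,0,0.001,0.003,0,1]
    - [0,0,0,0,0.001,0,1]
    - [0,0,0,0,0,0.006,1]
    - [0,0,0,0,0,0.005,1]
    - [0,0,0,0,0,0.003,1]
    - [0,0,0,0,0,0.0015,1]
    - [0,0,0,0,0,0,1]
    - [0,0,0,0,0,0,1]
    - [0,0,0,0,0,0,1]

```text
time: 8.2
ee_pos: [0.4236, -0.2028, 0.0603]
eef_rot: [0.998, -0.065, 0.001, -0.0]
ft_force: [-0.1, -0.4, -0.5]
width: 0.0392
```

```bash
python3 -c "
from h import *
go(.4475,-.147,.060)"
```

```text
t8.20 p [ 0.4236 -0.2028  0.0603] x [ 0.992 -0.13   0.002] y [-0.13  -0.992 -0.001] z [ 0.002  0.001 -1.   ] F [-0.1 -0.4 -0.5] w0.0392
now XY 0.4464 -0.1457 shift tool now [0.0011 0.0013 0.0003] after turn [0.0011 0.0013 0.0003] turn [-0.05 -0.1   0.03]
```

send_rows:
  steps:
    - [0,0,0,0,0,0,0]
    - [0,0,0,0,0,0,-0.5]
    - [0,0,0,0,0,0,-0.5]
    - [0,0,0,0,0,0,-0.5]
    - [0,0,0,0,0,-0.01,-0.5]
    - [0,0,0,0,0,-0.02,-0.5]
    - [0,0,0,0,0,-0.03,-0.5]
    - [0,0,0,0,0,-0.03,-0.5]
    - [0,0,0,0,0,-0.03,-0.5]
    - [0,0,0,0,0,-0.03,-0.5]

```text
time: 9.2
ee_pos: [0.4215, -0.2013, 0.2162]
eef_rot: [0.998, -0.064, -0.001, -0.002]
ft_force: [0.8, -0.8, -0.6]
width: 0.0653
```

```bash
python3 -c "
from h import *
go(.6725,-.147,.2)
print(read_state()['joint_positions'].round(2))
c=cloud('scene',np.load('scene2.npy'))
p,d=shot('top','3'); crop(p,330,170,410,260,7,'t3c.png')"
```

```text
t9.20 p [ 0.4215 -0.2013  0.2162] x [ 0.992 -0.128 -0.002] y [-0.128 -0.992 -0.004] z [-0.002  0.004 -1.   ] F [ 0.8 -0.8 -0.6] w0.0653
now XY 0.4442 -0.1446 shift tool now [0.2283 0.0029 0.0156] after turn [0.2283 0.0024 0.0162] turn [-0.2   0.14  0.12]
[ 0.78  0.03 -0.43  1.87  0.01  1.25 -1.35]
```

View pics/t3c.png

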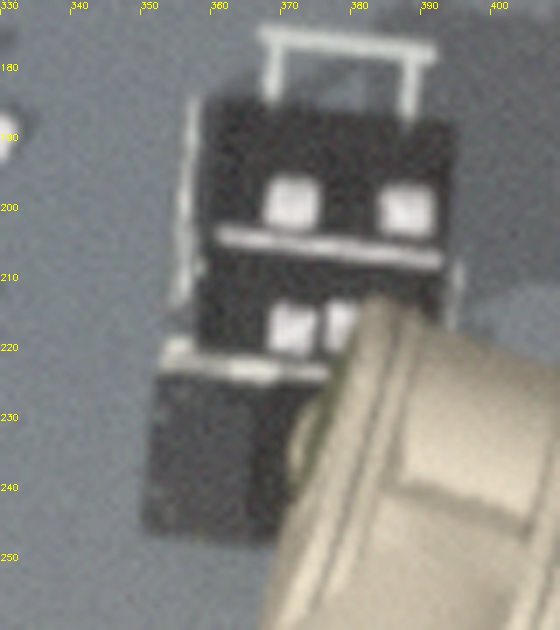

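```bash
python3 -c "
from h import *
for X,Y,z in((.5165,-.1,.038),(.5165,-.076,.038),(.4505,-.076,.038),(.5045,-.1,.091),(.5045,-.1,.087),(.4835,-.09,.003)):
    w=f2w(X,Y); print(X,Y,z,proj('top',[*w,z]).round(1))
for u,v in((354,221),(356,219.5),(374,223),(350.5,247),(352.,224)):
    p=ray('top',u,v,.038); print(u,v,w2f(p[0],p[1]))
"
```

```text
0.5165 -0.1 0.038 [360.3 218.5]
0.5165 -0.076 0.038 [353.8 217.7]
0.4505 -0.076 0.038 [352.  235.6]
0.5045 -0.1 0.091 [361.4 221. ]
0.5045 -0.1 0.087 [361.2 221. ]
0.4835 -0.09 0.003 [355.8 227.5]
354 221 [ 0.5046 -0.0779]
356 219.5 [ 0.511  -0.0846]
374 223 [ 0.5056 -0.1519]
350.5 247 [ 0.4085 -0.0751]
352.0 224 [ 0.4928 -0.0717]
```

```bash
python3 -c "
from h import *
c=cloud('top',np.load('top3.npy')); z=c[...,2]*1000
np.set_printoptions(linewidth=250)
print(np.round(z[214:252,346:372:1]).astype(int))
p,d=shot('scene','3'); crop(p,180,150,320,260,5,'s3c.png')
"
```

```text
[[                   3                    1                   -6                   -4                   -4                    0                    2                    4                   13                    4                    7
                     7                  102                   94                   88                   87                   90                   92                   91                   87                   90                   92
                    81                  108                  104                   89]
 [                  -5                    3                   -6                    3                   -3                   -3                   -2                   -1                   -8                    2                    9
                     6                   98                   98                   83                   96                   90                   96                   88                   87                   89                   90
                    85                   94                   97                 
[... 19275 characters left out ...]
                    1                  530                  552                  566]
 [                   4                   -3                  -11                    0                   -6                    1                   -2                   -2                   -7                   -5                   -6
                    -6                   -1                   -1                    1                    0                  -10                   -2                   -4                    4                   -4                    4
                     4                  538                  554                  580]]<string>:5: RuntimeWarning: invalid value encountered in cast
```

View pics/s3c.png

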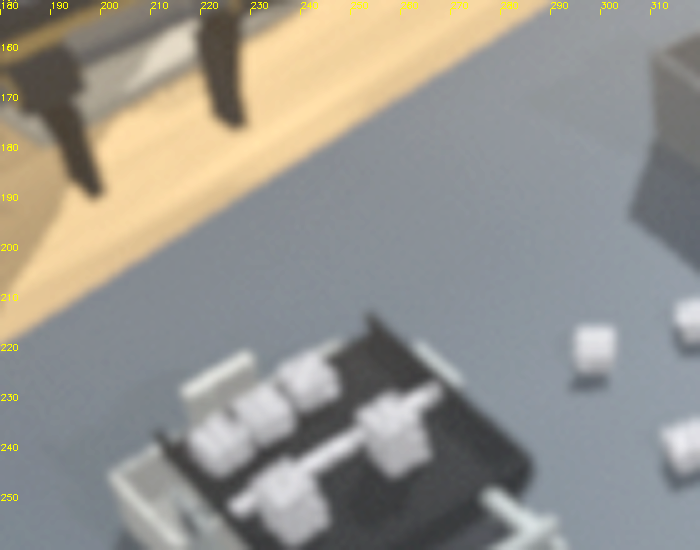

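send_rows:
  steps:
    - [0,0,0,0.02,0,0,-0.2]
    - [0,0,0,0.04,0,0,0.2]
    - [0,0,0,0.045,0,0,0.4]
    - [0,0,0,0.045,0,0,0.4]
    - [0,0,0,0.035,0,0,0.4]
    - [0,0,0,0.015,0,0,0.4]
    - [0,0,0,0.005,0,0,0.4]
    - [0,0,-5,0,0,0,0.4]
    - [0,0,-8,0,0,0,0.4]
    - [0,0,-8,0,0,0,0.4]

```text
time: 10.3
ee_pos: [0.6315, -0.2298, 0.2205]
eef_rot: [0.993, 0.122, 0.001, 0.001]
ft_force: [0.1, -0.8, -0.5]
width: 0.0262
```

send_rows:
  steps:
    - [0,0,-8,0,0,0,0.4]
    - [0,0,-8,0,0,0,0.4]
    - [0,0,-8,0,0,0,0.4]
    - [0,0,-8,0,0,0,0.4]
    - [0,0,-8,0,0,0,0.4]
    - [0,0,-8,0,0,0,0.4]
    - [0,0,-8,0,0,0,0.4]
    - [0,0,-5,0,0,0,0.4]
    - [0,0,-2,0,0,0,0.4]
    - [0,0,0,0,0,0,0.4]

```text
time: 11.3
ee_pos: [0.6229, -0.2305, 0.2225]
eef_rot: [0.766, 0.643, -0.003, 0.001]
ft_force: [-0.6, 0.0, 0.3]
width: 0.0263
```

```bash
python3 -c "
from h import *
go(.6725,-.147,.098,82.5)
print(read_state()['joint_positions'].round(2))
"
```

```text
t11.30 p [ 0.6229 -0.2305  0.2225] x [ 0.174  0.985 -0.005] y [ 0.985 -0.174 -0.002] z [-0.003 -0.005 -1.   ] F [-0.6  0.   0.3] w0.0263
now XY 0.6476 -0.1472 shift tool now [0.0019 0.0251 0.1244] after turn [0.0002 0.0249 0.1245] turn [-0.11  0.31 -2.53]
[ 0.76  0.52 -0.7   1.34  0.33  1.4  -0.1 ]
```

send_rows:
  steps:
    - [-0.1,0.3,-1.5,0,0.01,0.01,0.4]
    - [0,0,-0.7,0,0.007,0.02,0.4]
    - [0,0,0,0,0.003,0.02,0.4]
    - [0,0,0,0,0.002,0.008,0.4]
    - [0,0,0,0,0,0.003,0.4]
    - [0,0,0,0,0,0,0.4]
    - [0,0,0,0,0,0,0.4]
    - [0,0,0,0,0,0,0.4]
    - [0,0,0,0,0,0,0.4]
    - [0,0,0,0,0,0,0.4]

```text
time: 12.3
ee_pos: [0.646, -0.2343, 0.1561]
eef_rot: [0.753, 0.657, -0.0, -0.0]
ft_force: [-0.2, -0.1, 0.0]
width: 0.026
```

```bash
python3 -c "
from h import *
go(.6725,-.147,.098,82.5)
p,d=shot('scene','4'); crop(p,200,200,310,300,7,'s4c.png')
"
```

```text
t12.30 p [ 0.646  -0.2343  0.1561] x [ 0.135  0.991 -0.   ] y [ 0.991 -0.135 -0.   ] z [-0.001 -0.    -1.   ] F [-0.2 -0.1  0. ] w0.0260
now XY 0.671 -0.148 shift tool now [0.001  0.0015 0.0581] after turn [0.001  0.0015 0.0581] turn [-0.03  0.03 -0.28]
```

View pics/s4c.png

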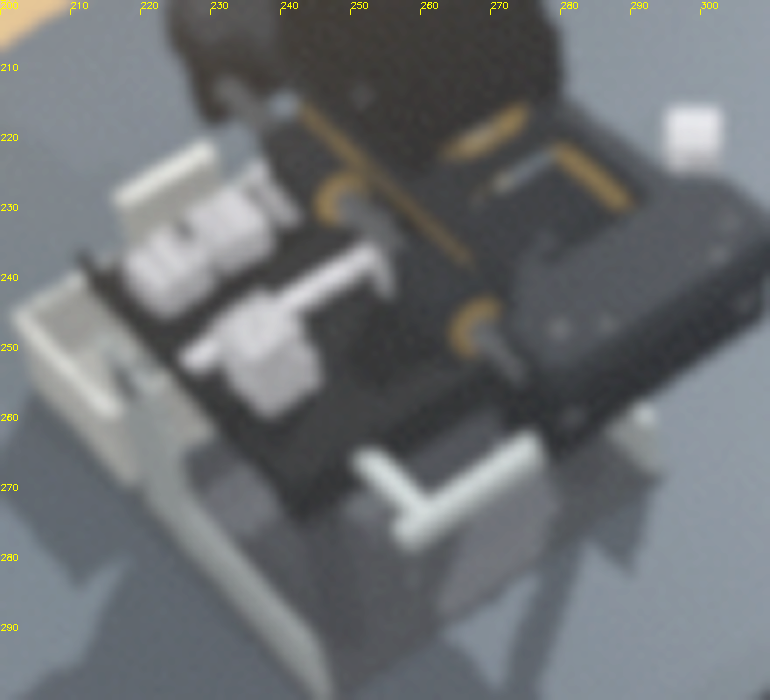

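send_rows:
  steps:
    - [0,0,-0.2,0.001,0.001,0.01,0.4]
    - [0,0,0,0,0,0.015,0.4]
    - [0,0,0,0,0,0.015,0.4]
    - [0,0,0,0,0,0.008,0.4]
    - [0,0,0,0,0,0.004,0.4]
    - [0,0,0,0,0,0.001,0.4]
    - [0,0,0,0,0,0,0.4]
    - [0,0,0,0,0,0,0.4]
    - [0,0,0,0,0,0,0.4]
    - [0,0,0,0,0,0,0.4]

```text
time: 13.35
ee_pos: [0.647, -0.2334, 0.0981]
eef_rot: [0.752, 0.659, -0.0, -0.0]
ft_force: [-0.7, -0.3, -0.0]
width: 0.0259
```

```bash
python3 -c "
from h import *
go(.6725,-.147,.098,82.5)
"
```

```text
t13.35 p [ 0.647  -0.2334  0.0981] x [ 0.132  0.991 -0.   ] y [ 0.991 -0.132 -0.001] z [-0.001 -0.    -1.   ] F [-0.7 -0.3 -0. ] w0.0259
now XY 0.6719 -0.147 shift tool now [-0.      0.0006  0.0001] after turn [-0.      0.0006  0.0001] turn [-0.05  0.02 -0.06]
```

send_rows:
  steps:
    - [0,0,0,0,0,0,0.7]
    - [0,0,0,0,0,0,1]
    - [0,0,0,0,0,0,1]
    - [0,0,0,0,0,0,1]
    - [0,0,0,0,0,0,1]
    - [0,0,0,0,0,-0.002,1]
    - [0,0,0,0,-0.001,-0.004,1]
    - [0,0,0,0,-0.001,-0.004,1]
    - [0,0,0,0,0,0,1]
    - [0,0,0,0,0,0,1]
  force: 12

```text
time: 14.35
ee_pos: [0.6445, -0.2332, 0.1095]
eef_rot: [0.752, 0.659, -0.001, -0.0]
ft_force: [0.6, -0.6, -1.8]
width: 0.0093
```

```bash
python3 -c "
from h import *
go(.6725-.009,-.147,.098+.0358,82.5)
"
```

```text
t14.35 p [ 0.6445 -0.2332  0.1095] x [ 0.132  0.991 -0.001] y [ 0.991 -0.132 -0.001] z [-0.001 -0.001 -1.   ] F [ 0.6 -0.6 -1.8] w0.0093
now XY 0.6694 -0.1471 shift tool now [ 0.     -0.0059 -0.0243] after turn [ 0.0001 -0.0059 -0.0243] turn [-0.08  0.04 -0.08]
```

send_rows:
  steps:
    - [0,0,0,0,-0.001,-0.004,1]
    - [0,0,0,0,-0.001,-0.005,1]
    - [0,0,0,0,-0.001,-0.005,1]
    - [0,0,0,0,-0.001,-0.004,1]
    - [0,0,0,0,-0.001,-0.003,1]
    - [0,0,0,0,0,-0.001,1]
    - [0,0,0,0,0,0,1]
    - [0,0,0,0,0,0,1]
    - [0,0,0,0,0,0,1]
    - [0,0,0,0,0,0,1]

```text
time: 15.35
ee_pos: [0.6382, -0.2323, 0.1328]
eef_rot: [0.752, 0.659, -0.001, -0.001]
ft_force: [-0.8, 0.1, -2.1]
width: 0.0093
```

```bash
python3 -c "
from h import *
go(.6725-.0116,-.147,.098+.0415,82.5)
p,d=shot('scene','5'); crop(p,190,190,310,300,6,'s5c.png')
"
```

```text
t15.35 p [ 0.6382 -0.2323  0.1328] x [ 0.132  0.991 -0.001] y [ 0.991 -0.132 -0.004] z [-0.004 -0.    -1.   ] F [-0.8  0.1 -2.1] w0.0093
now XY 0.6631 -0.147 shift tool now [-0.     -0.0022 -0.0067] after turn [-0.     -0.0022 -0.0067] turn [-0.2   0.04 -0.07]
```

View pics/s5c.png

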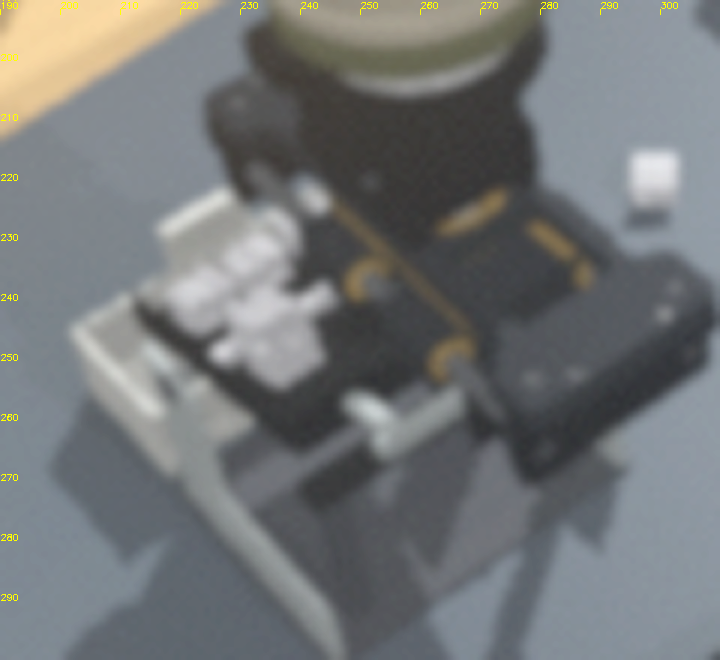

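send_rows:
  steps:
    - [0,0,0,0,-0.001,-0.002,1]
    - [0,0,0,0,-0.001,-0.002,1]
    - [0,0,0,0,0,-0.001,1]
    - [0,0,0,0,0,-0.001,1]
    - [0,0,0,0,0,0,1]
    - [0,0,0,0,0,0,1]
    - [0,0,0,0,0,0,1]
    - [0,0,0,0,0,0,1]
    - [0,0,0,0,0,0,1]
    - [0,0,0,0,0,0,1]

```text
time: 16.4
ee_pos: [0.6357, -0.232, 0.139]
eef_rot: [0.752, 0.659, -0.002, -0.001]
ft_force: [-1.0, 0.3, -2.0]
width: 0.0094
```

```bash
python3 -c "
from h import *
go(.6725-.0116,-.147,.098+.0415,82.5)
p,d=shot('scene','6'); crop(p,190,190,310,300,6,'s6c.png')
p,d=shot('top','6'); crop(p,330,165,410,255,6,'t6c.png')
"
```

```text
t16.40 p [ 0.6357 -0.232   0.139 ] x [ 0.132  0.991 -0.001] y [ 0.991 -0.132 -0.004] z [-0.004  0.    -1.   ] F [-1.   0.3 -2. ] w0.0094
now XY 0.6606 -0.147 shift tool now [ 0.      0.0003 -0.0005] after turn [-0.      0.0003 -0.0005] turn [-0.26  0.03 -0.07]
```

View pics/s6c.png

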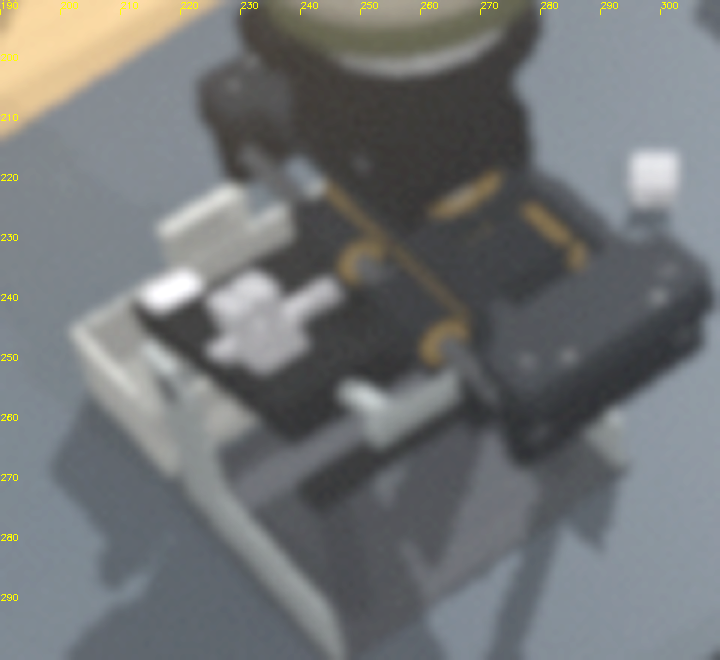

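View pics/t6c.png

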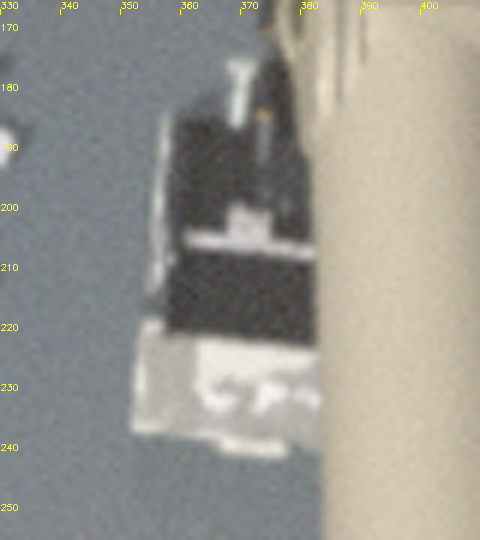

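send_rows:
  steps:
    - [0,0,0,0,0,-0.001,1]
    - [0,0,0,0,0,0,1]
    - [0,0,0,0,0,0,1]
    - [0,0,0,0,0,0,1]
    - [0,0,0,0,0,0,1]
    - [0,0,0,0,0,0,1]
    - [0,0,0,0,0,0,1]
    - [0,0,0,0,0,0,1]
    - [0,0,0,0,0,0,1]
    - [0,0,0,0,0,0,1]

```text
time: 17.5
ee_pos: [0.6354, -0.2319, 0.1398]
eef_rot: [0.752, 0.659, -0.002, -0.002]
ft_force: [-0.9, -0.5, -2.6]
width: 0.0098
```

```bash
python3 -c "
from h import *
go(.6725-.0116,-.147,.098+.0415,82.5)
p,d=shot('scene','7'); crop(p,190,190,310,300,6,'s7c.png')
"
```

```text
t17.50 p [ 0.6354 -0.2319  0.1398] x [ 0.132  0.991 -0.   ] y [ 0.991 -0.132 -0.005] z [-0.005  0.    -1.   ] F [-0.9 -0.5 -2.6] w0.0098
now XY 0.6602 -0.147 shift tool now [-0.      0.0007  0.0003] after turn [-0.      0.0007  0.0003] turn [-0.31  0.03 -0.07]
```

View pics/s7c.png

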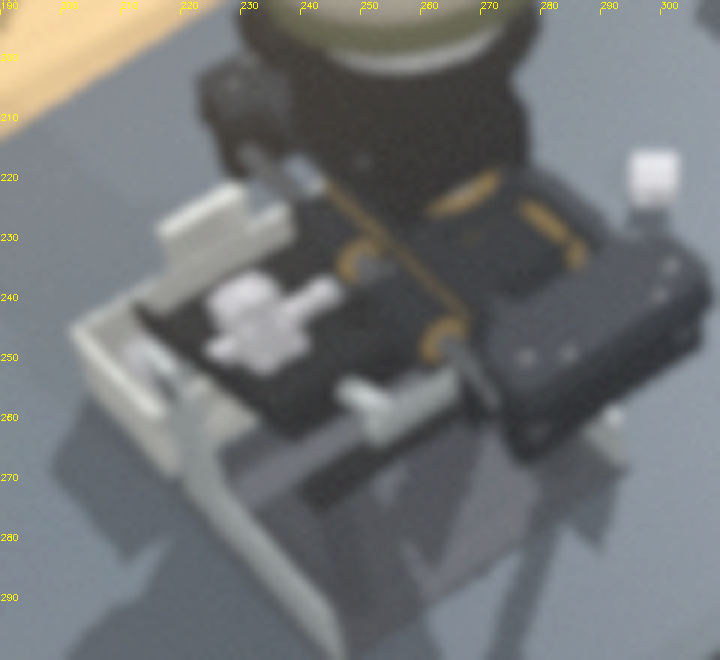

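send_rows:
  steps:
    - [0,0,0,0,0.001,0.003,1]
    - [0,0,0,0,0.002,0.005,1]
    - [0,0,0,0,0.002,0.005,1]
    - [0,0,0,0,0.001,0.005,1]
    - [0,0,0,0,0.001,0.005,1]
    - [0,0,0,0,0.001,0.005,1]
    - [0,0,0,0,0.001,0.004,1]
    - [0,0,0,0,0.001,0.003,1]
    - [0,0,0,0,0,0.001,1]
    - [0,0,0,0,0,0,1]

```text
time: 18.55
ee_pos: [0.646, -0.2334, 0.1011]
eef_rot: [0.752, 0.659, -0.002, -0.002]
ft_force: [-2.3, 0.8, 1.0]
width: 0.0096
```

```bash
python3 -c "
from h import *
go(.672,-.147,.098,82.5)
"
```

```text
t18.55 p [ 0.646  -0.2334  0.1011] x [ 0.132  0.991 -0.001] y [ 0.991 -0.132 -0.006] z [-0.006 -0.    -1.   ] F [-2.3  0.8  1. ] w0.0096
now XY 0.671 -0.1471 shift tool now [0.0001 0.0011 0.0031] after turn [0.0001 0.001  0.0031] turn [-0.33  0.05 -0.08]
```

send_rows:
  steps:
    - [0,0,0,0,0.0005,0.001,1]
    - [0,0,0,0,0,0.001,1]
    - [0,0,0,0,0,0,0.7]
    - [0,0,0,0,0,0,0.4]
    - [0,0,0,0,0,0,0.4]
    - [0,0,0,0,0,0,0.4]
    - [0,0,0,0,0,-0.01,0.4]
    - [0,0,0,0,0,-0.03,0.4]
    - [0,0,0,0,0,-0.04,0.4]
    - [0,0,0,0,0,-0.03,0.4]

```text
time: 19.55
ee_pos: [0.6457, -0.233, 0.2117]
eef_rot: [0.752, 0.659, -0.003, -0.004]
ft_force: [0.7, -0.4, 0.4]
width: 0.0262
```

```bash
python3 -c "
from h import *
go(.4464,-.1457,.22,-7.5)
p,d=shot('scene','8'); crop(p,180,160,340,300,5,'s8c.png')
"
```

```text
t19.55 p [ 0.6457 -0.233   0.2117] x [0.131 0.991 0.001] y [ 0.991 -0.131 -0.011] z [-0.01   0.002 -1.   ] F [ 0.7 -0.4  0.4] w0.0262
now XY 0.6706 -0.1467 shift tool now [ 0.0008 -0.2243 -0.0059] after turn [-0.2242 -0.001  -0.0083] turn [-0.5   0.45 89.95]
```

View pics/s8c.png

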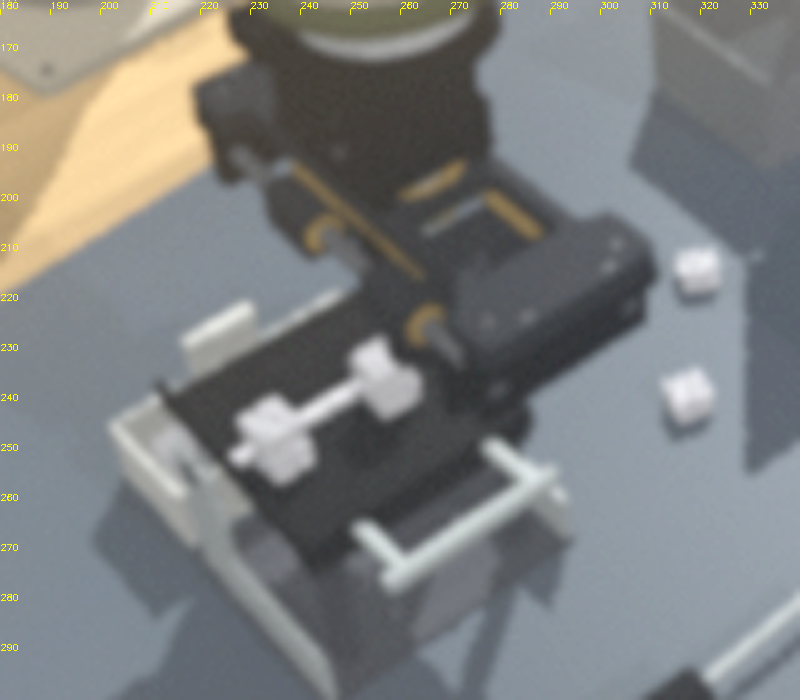

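send_rows:
  steps:
    - [-0.5,0,0,0,-0.02,0,0.2]
    - [0,0,0,0,-0.04,0,-0.2]
    - [0,0,0,0,-0.045,0,-0.6]
    - [0,0,0,0,-0.045,0,-0.6]
    - [0,0,0,0,-0.03,0,-0.6]
    - [0,0,0,0,-0.015,0,-0.6]
    - [0,0,0,0,-0.005,0,-0.6]
    - [0,0,5,0,0,0,-0.6]
    - [0,0,8,0,0,0,-0.6]
    - [0,0,8,0,0,0,-0.6]

```text
time: 20.6
ee_pos: [0.4457, -0.2052, 0.2218]
eef_rot: [0.862, 0.507, 0.004, 0.007]
ft_force: [0.8, 0.6, 0.8]
width: 0.0693
```

send_rows:
  steps:
    - [0,0,8,0,0,0,-0.6]
    - [0,0,8,0,0,0,-0.6]
    - [0,0,8,0,0,0,-0.6]
    - [0,0,8,0,0,0,-0.6]
    - [0,0,8,0,0,0,-0.6]
    - [0,0,8,0,0,0,-0.6]
    - [0,0,8,0,0,0,-0.6]
    - [0,0,5,0,0,0,-0.6]
    - [0,0,2,0,0,0,-0.6]
    - [0,0,0,0,0,0,-0.6]

```text
time: 21.6
ee_pos: [0.455, -0.2031, 0.2256]
eef_rot: [0.999, -0.04, 0.011, 0.003]
ft_force: [-0.2, -0.4, 0.2]
width: 0.0695
```

```bash
python3 -c "
from h import *
go(.4464,-.1457,.15,-7.5)
p,d=shot('scene','9'); crop(p,180,160,340,300,5,'s9c.png')
p,d=shot('top','9'); crop(p,300,170,410,260,6,'t9c.png')
"
```

```text
t21.60 p [ 0.455  -0.2031  0.2256] x [ 0.996 -0.081  0.023] y [-0.081 -0.997  0.006] z [ 0.023 -0.007 -1.   ] F [-0.2 -0.4  0.2] w0.0695
now XY 0.4776 -0.142 shift tool now [-0.0331  0.0017  0.0749] after turn [-0.0312  0.0037  0.0756] turn [ 0.29 -1.34  2.87]
```

View pics/s9c.png

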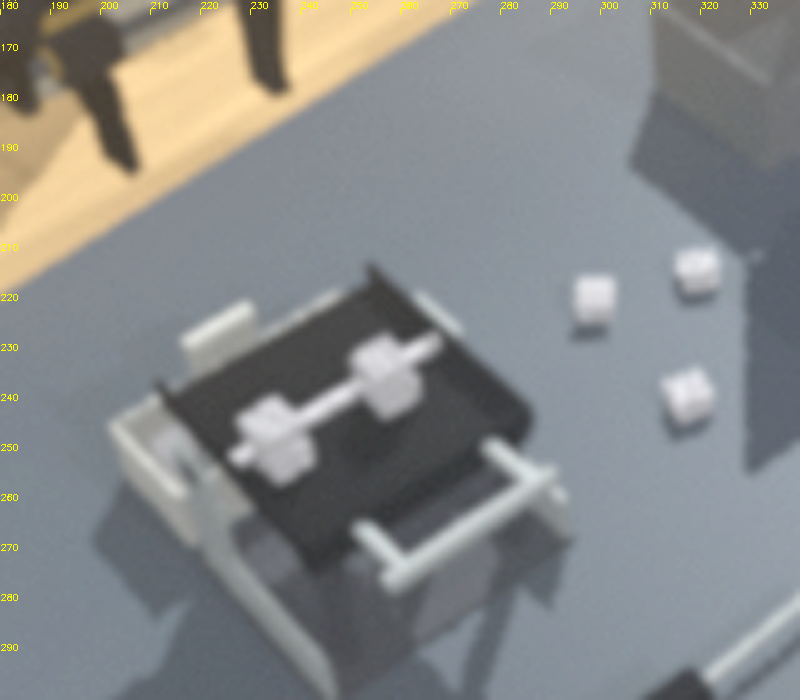

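View pics/t9c.png

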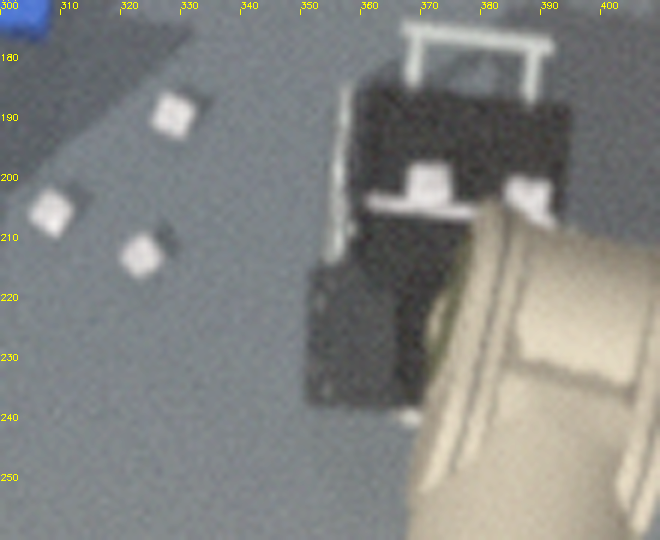

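send_rows:
  steps:
    - [0.2,-0.6,1.4,-0.01,0.001,0,-0.6]
    - [0.1,-0.5,0.8,-0.009,0.001,0,-0.6]
    - [0,0,0,-0.006,0,0.01,-0.6]
    - [0,0,0,-0.002,0,0.02,-0.6]
    - [0,0,0,0,0,0.02,-0.6]
    - [0,0,0,0,0,0.01,-0.6]
    - [0,0,0,0,0,0.005,-0.6]
    - [0,0,0,0,0,0,-0.6]
    - [0,0,0,0,0,0,-0.6]
    - [0,0,0,0,0,0,-0.6]

```text
time: 22.7
ee_pos: [0.4239, -0.203, 0.1573]
eef_rot: [0.998, -0.06, 0.001, 0.0]
ft_force: [0.7, 0.1, -0.2]
width: 0.0696
```

```bash
python3 -c "
from h import *
go(.4464,-.1457,.06,-7.5)
for y in(-.02,.02): print(proj('scene',[*f2w(.4464,-.1457+y),.058]).round(1))
p,d=shot('scene','10'); crop(p,190,200,260,260,8,'s10c.png')
"
```

```text
t22.70 p [ 0.4239 -0.203   0.1573] x [ 0.993 -0.119  0.003] y [-0.119 -0.993  0.001] z [ 0.003 -0.001 -1.   ] F [ 0.7  0.1 -0.2] w0.0696
now XY 0.4468 -0.1459 shift tool now [-0.0006 -0.0003  0.0973] after turn [-0.0004 -0.0002  0.0973] turn [ 0.04 -0.15  0.67]
[216.8 228.1]
[230.2 220.7]
```

View pics/s10c.png

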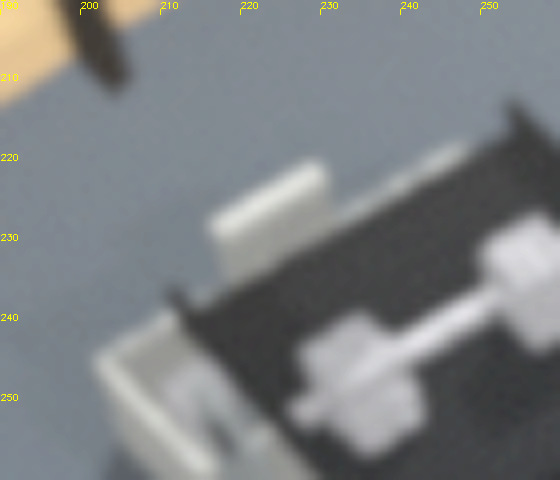

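send_rows:
  steps:
    - [0,0,0.6,0,0,0.015,-0.6]
    - [0,0,0,0,0,0.025,-0.6]
    - [0,0,0,0,0,0.025,-0.6]
    - [0,0,0,0,0,0.014,-0.6]
    - [0,0,0,0,0,0.007,-0.6]
    - [0,0,0,0,0,0.003,-0.6]
    - [0,0,0,0,0,0,-0.6]
    - [0,0,0,0,0,0,-0.6]
    - [0,0,0,0,0,0,-0.6]
    - [0,0,0,0,0,0,-0.6]
  force: 50

```text
time: 23.75
ee_pos: [0.4291, -0.2056, 0.0717]
eef_rot: [0.998, -0.065, 0.007, 0.003]
ft_force: [0.4, 0.1, 0.7]
width: 0.0697
```

```bash
python3 -c "
from h import *
go(.4464,-.1457,.06,-7.5)
"
```

```text
t23.75 p [ 0.4291 -0.2056  0.0717] x [ 0.991 -0.13   0.013] y [-0.13  -0.991  0.006] z [ 0.013 -0.008 -1.   ] F [0.4 0.1 0.7] w0.0697
now XY 0.4523 -0.1478 shift tool now [-0.006  -0.0022  0.0116] after turn [-0.0059 -0.0021  0.0117] turn [ 0.34 -0.77  0.02]
```

send_rows:
  steps:
    - [0.2,-0.5,0,-0.003,-0.001,0.004,-0.6]
    - [0.1,-0.3,0,-0.002,-0.001,0.004,-0.6]
    - [0,0,0,-0.001,0,0.002,-0.6]
    - [0,0,0,0,0,0,-0.6]
    - [0,0,0,0,0,0,-0.6]
    - [0,0,0,0,0,0,-0.6]
    - [0,0,0,0,0,0,-0.6]
    - [0,0,0,0,0,0,-0.6]
    - [0,0,0,0,0,0,-0.6]
    - [0,0,0,0,0,0,-0.6]

```text
time: 24.75
ee_pos: [0.4232, -0.2028, 0.0613]
eef_rot: [0.998, -0.065, -0.0, 0.0]
ft_force: [-0.6, -0.2, -0.3]
width: 0.0695
```

```bash
python3 -c "
from h import *
go(.4464,-.1457,.06,-7.5)
"
```

```text
t24.75 p [ 0.4232 -0.2028  0.0613] x [ 0.991 -0.13  -0.001] y [-0.13  -0.991  0.001] z [-0.001 -0.001 -1.   ] F [-0.6 -0.2 -0.3] w0.0695
now XY 0.4461 -0.1459 shift tool now [ 0.0003 -0.0002  0.0013] after turn [ 0.0003 -0.0002  0.0013] turn [0.05 0.05 0.01]
```

send_rows:
  steps:
    - [0,0,0,0,0,0,0.2]
    - [0,0,0,0,0,0,1]
    - [0,0,0,0,0,0,1]
    - [0,0,0,0,0,0,1]
    - [0,0,0,0,0,0,1]
    - [0,0,0,0,0,-0.004,1]
    - [0,0,0,0,0,-0.005,1]
    - [0,0,0,0,0,-0.002,1]
    - [0,0,0,0,0,0,1]
    - [0,0,0,0,0,0,1]

```text
time: 25.75
ee_pos: [0.423, -0.2028, 0.0733]
eef_rot: [0.998, -0.065, -0.001, 0.0]
ft_force: [0.1, 0.3, -1.8]
width: 0.0394
```

```bash
python3 -c "
from h import *
go(.39,-.1457,.075,-7.5)
t=cv2.imread('pics/top9.png'); s=cv2.imread('pics/scene9.png')
crop(t,215,180,295,250,9,'caset.png'); crop(s,295,105,395,200,8,'cases.png')
"
```

```text
t25.75 p [ 0.423  -0.2028  0.0733] x [ 0.991 -0.13  -0.001] y [-0.13  -0.991  0.001] z [-0.001 -0.001 -1.   ] F [ 0.1  0.3 -1.8] w0.0394
now XY 0.4458 -0.1458 shift tool now [-0.0558 -0.0001 -0.0016] after turn [-0.0558 -0.0001 -0.0017] turn [0.04 0.08 0.01]
```

View pics/caset.png

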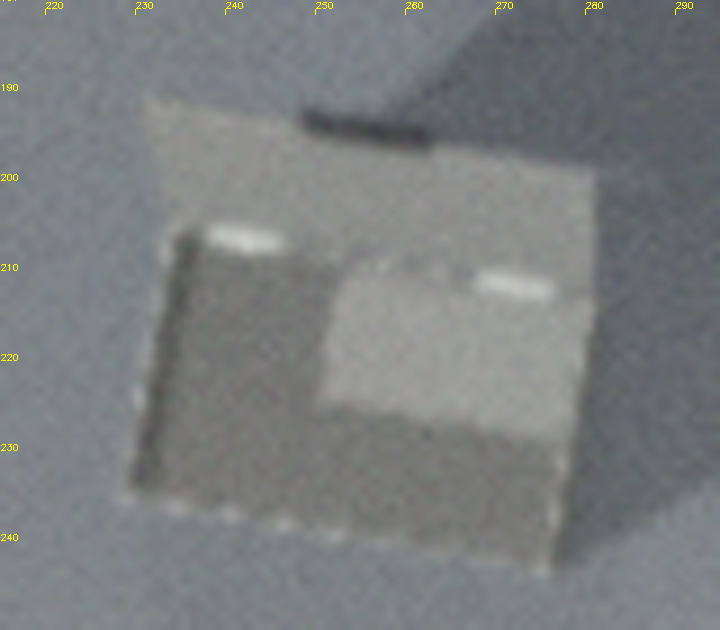

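View pics/cases.png

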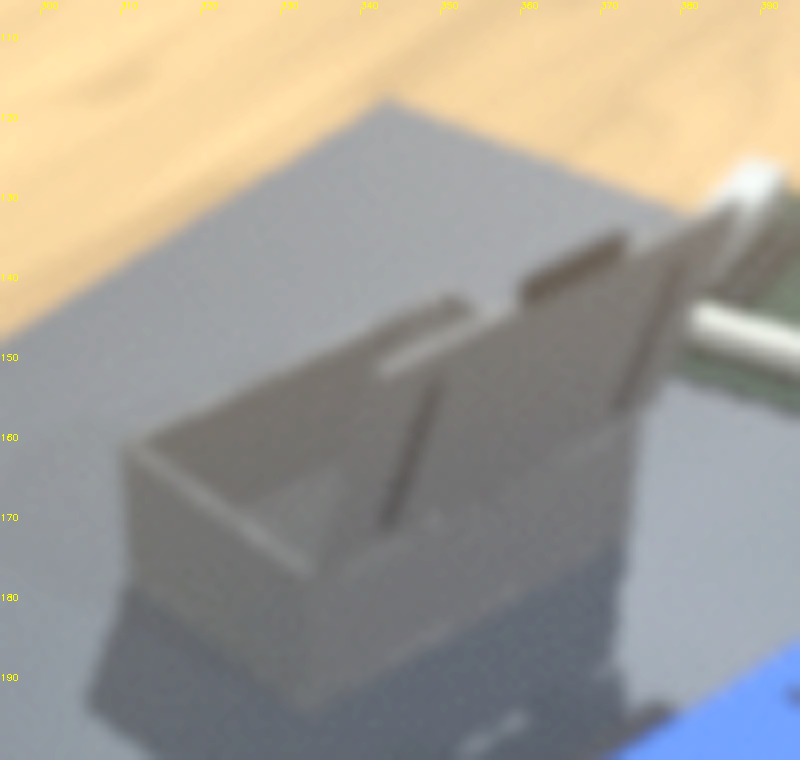

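```bash
python3 -c "
from h import *
for n,u,v in(('top',228.7,235),('top',275.3,243.2),('top',279.9,213.5),('top',233.5,206),('scene',310.5,161.5),('scene',333,177.5)):
    p=ray(n,u,v,.068); print(n,u,v,p[:2].round(4),w2f(*p[:2]))
"
```

```text
top 228.7 235 [0.4465 0.3124] [0.4019 0.368 ]
top 275.3 243.2 [0.4139 0.145 ] [0.3915 0.1977]
top 279.9 213.5 [0.5207 0.1273] [0.4996 0.1941]
top 233.5 206 [0.551 0.295] [0.5078 0.3644]
scene 310.5 161.5 [0.4228 0.1394] [0.401  0.1934]
scene 333 177.5 [0.5279 0.1203] [0.5077 0.1882]
```

send_rows:
  steps:
    - [0,0,0,-0.005,0,0,1]
    - [0,0,0,-0.01,0,0,1]
    - [0,0,0,-0.012,0,0,1]
    - [0,0,0,-0.012,0,0,1]
    - [0,0,0,-0.01,0,0,1]
    - [0,0,0,-0.006,0,0,1]
    - [0,0,0,-0.002,-0.005,0,1]
    - [0,0,0,0,-0.01,-0.002,1]
    - [0,0,0,0,-0.015,-0.003,1]
    - [0,0,0,0,-0.02,-0.003,1]

```text
time: 26.75
ee_pos: [0.3669, -0.143, 0.0813]
eef_rot: [0.998, -0.067, -0.001, 0.0]
ft_force: [0.3, -0.4, -1.6]
width: 0.0391
```

```bash
python3 -c "
from h import *
print(tri((310.6,160.6),(276.5,242.8)), tri((333.7,176.9),(280.5,213.5)))
for n,u,v in(('top',229.2,235),('top',276.5,242.8),('top',280.5,213.5),('scene',310.6,160.6),('scene',333.7,176.9)):
    p=ray(n,u,v,.068); print(n,u,v,p[:2].round(4))
# candidate box
for c,yaw in(((.485,.219),-10.6),((.489,.215),-10.6)):
    a=np.radians(yaw); X=np.array([np.cos(a),np.sin(a)]); Y=np.array([-X[1],X[0]])
    for sx,sy in((-1,1),(-1,-1),(1,-1),(1,1)):
        q=np.array(c)+X*.057*sx+Y*.088*sy
        print(c,sx,sy,proj('top',[*q,.068]).round(1),proj('scene',[*q,.068]).round(1),'bot',proj('scene',[*q,0]).round(1))
"
```

```text
[0.41705924 0.14252608 0.0667746 ] [0.52258716 0.12687843 0.06336551]
top 229.2 235 [0.4464 0.3106]
top 276.5 242.8 [0.4153 0.1406]
top 280.5 213.5 [0.5207 0.1251]
scene 310.6 160.6 [0.4199 0.1432]
scene 333.7 176.9 [0.5277 0.1239]
(0.485, 0.219) -1 1 [227.7 235.4] [350.4 140.1] bot [349.7 156.9]
(0.485, 0.219) -1 -1 [275.9 243.5] [308.9 159.8] bot [309.7 177. ]
(0.485, 0.219) 1 -1 [281.3 212.3] [332.5 176.8] bot [332.4 194.4]
(0.485, 0.219) 1 1 [233.5 204.3] [374.9 154.7] bot [373.2 172. ]
(0.489, 0.215) -1 1 [228.8 234.3] [350.7 141. ] bot [349.9 157.8]
(0.489, 0.215) -1 -1 [277.  242.4] [309.  160.9] bot [309.8 178.1]
(0.489, 0.215) 1 -1 [282.4 211.2] [332.7 178. ] bot [332.6 195.6]
(0.489, 0.215) 1 1 [234.6 203.2] [375.2 155.7] bot [373.5 173. ]
```

send_rows:
  steps:
    - [0,0,0.5,0,-0.02,-0.01,1]
    - [0,0,0.5,0,-0.025,-0.012,1]
    - [0,0,0.5,0,-0.025,-0.012,1]
    - [0,0,0.5,0.005,-0.025,-0.012,1]
    - [0,0,0.5,0.008,-0.025,-0.012,1]
    - [0,0,0.5,0.008,-0.025,-0.006,1]
    - [0,0,0,0.006,-0.02,0,1]
    - [0,0,0,0.003,-0.01,0,1]
    - [0,0,0,0,-0.004,0,1]
    - [0,0,0,0,0,0,1]

```text
time: 27.75
ee_pos: [0.428, 0.054, 0.1513]
eef_rot: [0.996, -0.086, 0.001, -0.001]
ft_force: [0.1, -1.0, -1.0]
width: 0.0392
```

```bash
python3 -c "
from h import *
go(*w2f(.4536,.2230),.15,-10.5)
p,d=shot('scene','11'); crop(p,230,110,380,240,5,'s11c.png')
"
```

```text
t27.75 p [0.428  0.054  0.1513] x [ 0.985 -0.171  0.003] y [-0.171 -0.985 -0.002] z [ 0.003  0.001 -1.   ] F [ 0.1 -1.  -1. ] w0.0392
now XY 0.4173 0.1094 shift tool now [-0.0037 -0.1709  0.0016] after turn [-0.0057 -0.1709  0.0013] turn [-0.09 -0.14  0.68]
```

View pics/s11c.png

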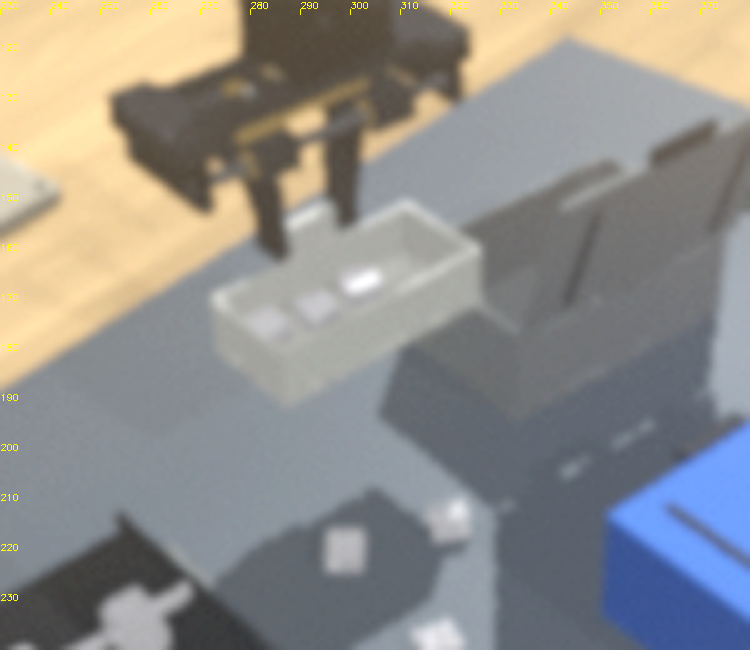

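send_rows:
  steps:
    - [0,0,0.3,-0.001,-0.012,-0.003,1]
    - [0,0,0.3,-0.001,-0.025,-0.003,1]
    - [0,0,0,-0.001,-0.03,0,1]
    - [0,0,0,-0.001,-0.03,0,1]
    - [0,0,0,-0.001,-0.025,0,1]
    - [0,0,0,0,-0.018,0,1]
    - [0,0,0,0,-0.01,0,1]
    - [0,0,0,0,-0.005,0,1]
    - [0,0,0,0,0,0,1]
    - [0,0,0,0,0,0,1]

```text
time: 28.8
ee_pos: [0.4504, 0.2042, 0.1558]
eef_rot: [0.995, -0.098, 0.0, 0.003]
ft_force: [0.1, -0.8, -1.5]
width: 0.0387
```

```bash
python3 -c "
from h import *
go(*w2f(.4536,.2230),.15,-10.5)
"
```

```text
t28.80 p [0.4504 0.2042 0.1558] x [ 0.981 -0.194  0.001] y [-0.194 -0.981  0.006] z [-0.001 -0.006 -1.   ] F [ 0.1 -0.8 -1.5] w0.0387
now XY 0.4199 0.2612 shift tool now [-0.0006 -0.0191  0.0057] after turn [-0.0003 -0.0191  0.0058] turn [ 0.34 -0.04 -0.71]
```

send_rows:
  steps:
    - [0.3,0,-0.6,0,-0.008,0,1]
    - [0,0,0,0,-0.006,0,1]
    - [0,0,0,0,-0.003,0,1]
    - [0,0,0,0,0,0,1]
    - [0,0,0,0,0,0.008,1]
    - [0,0,0,0,0,0.012,1]
    - [0,0,0,0,0,0.01,1]
    - [0,0,0,0,0,0.005,1]
    - [0,0,0,0,0,0,1]
    - [0,0,0,0,0,0,1]

```text
time: 29.8
ee_pos: [0.4536, 0.2192, 0.1163]
eef_rot: [0.996, -0.094, -0.0, 0.001]
ft_force: [-0.1, -0.1, -1.0]
width: 0.0389
```

```bash
python3 -c "
from h import *
go(*w2f(.4536,.2230),.064,-10.5)
p,d=shot('scene','12'); crop(p,290,90,390,200,6,'s12c.png')
p,d=shot('top','12'); crop(p,215,180,295,250,7,'t12c.png')
"
```

```text
t29.80 p [0.4536 0.2192 0.1163] x [ 0.982 -0.187 -0.001] y [-0.187 -0.982  0.003] z [-0.001 -0.003 -1.   ] F [-0.1 -0.1 -1. ] w0.0389
now XY 0.4211 0.2765 shift tool now [-0.0007 -0.0039  0.0523] after turn [-0.0007 -0.0038  0.0523] turn [ 0.16  0.03 -0.25]
```

View pics/s12c.png

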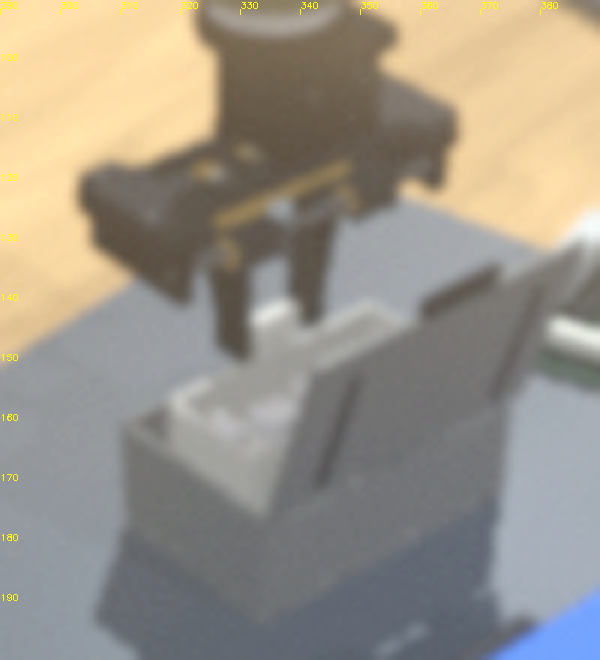

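View pics/t12c.png

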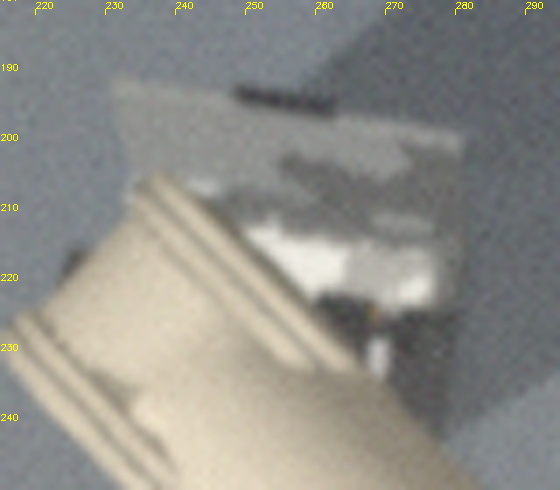

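send_rows:
  steps:
    - [0.1,0,-0.2,0,-0.002,0.004,1]
    - [0,0,0,0,-0.001,0.01,1]
    - [0,0,0,0,0,0.012,1]
    - [0,0,0,0,0,0.01,1]
    - [0,0,0,0,0,0.006,1]
    - [0,0,0,0,0,0.003,1]
    - [0,0,0,0,0,0.002,1]
    - [0,0,0,0,0,0,1]
    - [0,0,0,0,0,0,1]
    - [0,0,0,0,0,0,1]

```text
time: 30.9
ee_pos: [0.4549, 0.2226, 0.0659]
eef_rot: [0.996, -0.092, 0.0, 0.0]
ft_force: [-0.3, 0.2, -1.2]
width: 0.0394
```

```bash
python3 -c "
from h import *
go(*w2f(.4536,.2230),.064,-10.5)
p,d=shot('scene','13'); crop(p,290,90,390,200,6,'s13c.png')
"
```

```text
t30.90 p [0.4549 0.2226 0.0659] x [ 0.983 -0.183  0.001] y [-0.183 -0.983  0.   ] z [ 0.001 -0.001 -1.   ] F [-0.3  0.2 -1.2] w0.0394
now XY 0.4219 0.2801 shift tool now [-0.0013 -0.0002  0.0019] after turn [-0.0013 -0.0002  0.0019] turn [ 0.03 -0.06 -0.04]
```

View pics/s13c.png

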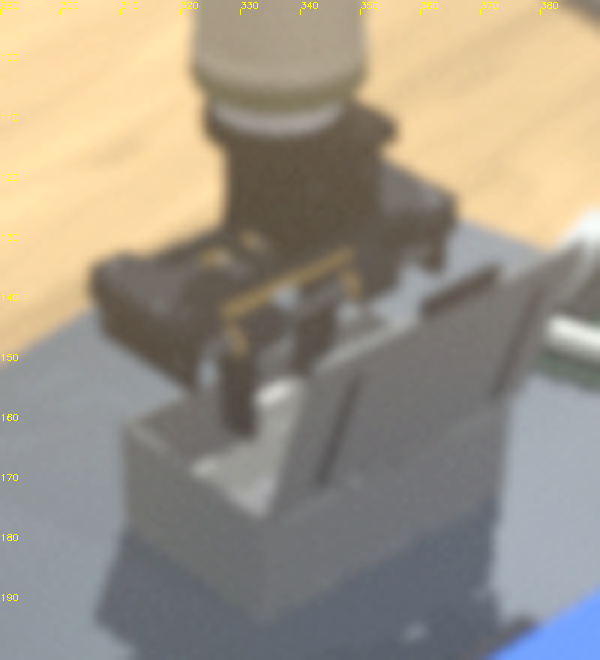

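send_rows:
  steps:
    - [0,0,0,0,0,0.001,1]
    - [0,0,0,0,0,0.0005,1]
    - [0,0,0,0,0,0,0.6]
    - [0,0,0,0,0,0,0]
    - [0,0,0,0,0,0,-0.4]
    - [0,0,0,0,0,0,-0.4]
    - [0,0,0,0,0,-0.005,-0.4]
    - [0,0,0,0,0,-0.015,-0.4]
    - [0,0,0,0,0,-0.03,-0.4]
    - [0,0,0,0,0,-0.04,-0.4]

```text
time: 31.95
ee_pos: [0.4527, 0.2219, 0.1563]
eef_rot: [0.996, -0.091, -0.003, 0.001]
ft_force: [0.2, 0.3, 0.7]
width: 0.0607
```

```bash
python3 -c "
from h import *
go(.39,.35,.2,-7.5)
p,d=shot('scene','14'); crop(p,290,90,390,200,6,'s14c.png')
p,d=shot('top','14'); crop(p,215,180,295,250,7,'t14c.png')
"
```

```text
t31.95 p [0.4527 0.2219 0.1563] x [ 0.983 -0.182 -0.005] y [-0.182 -0.983  0.003] z [-0.006 -0.002 -1.   ] F [0.2 0.3 0.7] w0.0607
now XY 0.4199 0.2791 shift tool now [-0.0337 -0.0691 -0.0437] after turn [-0.0299 -0.0709 -0.0437] turn [ 0.15  0.3  -3.  ]
```

View pics/s14c.png

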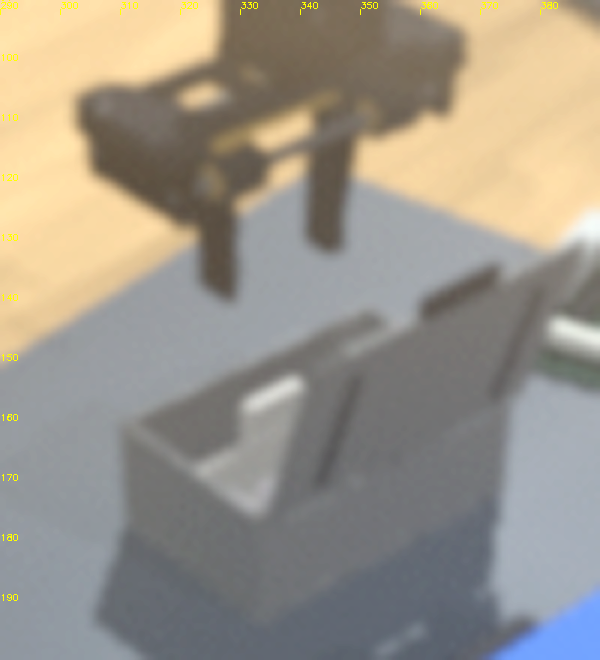

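View pics/t14c.png

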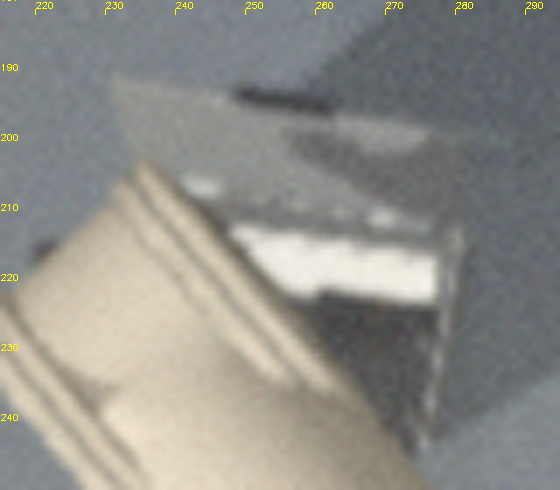

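```bash
python3 -c "
from h import *
p=tri((366,139),(254.5,194.5)); print(p)
a=np.radians(-10.5); X=np.array([np.cos(a),np.sin(a)]); h=np.array([.486,.217])+.057*X
print('hinge',h,'tab rel',(p[:2]-h)@X,p[2]-.068, np.degrees(np.arctan2(p[2]-.068,-((p[:2]-h)@X))))
for th in(1.7,1.8,1.9,2.0):
    q=h-X*.12*np.cos(th); z=.068+.12*np.sin(th); print(th,proj('top',[*q,z]).round(1),proj('scene',[*q,z]).round(1))
"
```

```text
[0.578724   0.20503526 0.17796141]
hinge [0.54204553 0.20661258] tab rel 0.036351726604016435 0.10996141477056487 108.29317320141189
1.7 [254.8 200.8] [360.  133.8]
1.8 [255.5 197.4] [362.9 136.1]
1.9 [256.2 194.2] [365.8 138.8]
2.0 [256.9 191.1] [368.5 141.8]
```

```bash
cat >> h.py <<'E'
def case(xp,z,yp=0.,yaw=-10.5):
    a=np.radians(-10.5); X=np.array([np.cos(a),np.sin(a)]); Y=np.array([-X[1],X[0]]); q=np.array([.486,.217])+X*xp+Y*yp
    s=read_state(); d=s['ee_pos'][:2]-[.486,.217]; print('now case x,y',(d@X).round(4),(d@Y).round(4)); go(*w2f(*q),z,yaw)
E
python3 -c "
from h import *
case(.12,.26)"
```

```text
now case x,y -0.031 0.0013
t32.05 p [0.4558 0.2239 0.161 ] x [ 0.983 -0.182  0.004] y [-0.182 -0.983 -0.002] z [ 0.004  0.001 -1.   ] F [ 0.4 -0.7 -0.1] w0.0610
now XY 0.4226 0.2815 shift tool now [ 0.1514  0.0012 -0.0984] after turn [ 0.151   0.0013 -0.099 ] turn [-0.09 -0.22  0.  ]
```

send_rows:
  steps:
    - [0,0,0,0,0,-0.02,0.3]
    - [0,0,0,0,0,-0.03,1]
    - [0,0,0,0,0,-0.03,1]
    - [0,0,0,0.005,0,-0.018,1]
    - [0,0,0,0.02,0,-0.008,1]
    - [0,0,0,0.035,0,-0.003,1]
    - [0,0,0,0.035,0,0,1]
    - [0,0,0,0.03,0,0,1]
    - [0,0,0,0.015,0,0,1]
    - [0,0,0,0.005,0,0,1]

```text
time: 33.05
ee_pos: [0.6015, 0.1984, 0.2854]
eef_rot: [0.996, -0.09, 0.007, -0.001]
ft_force: [-0.1, 1.1, -0.3]
width: 0.0008
```

```bash
python3 -c "
from h import *
case(.12,.173)"
```

```text
now case x,y 0.117 0.0027
t33.05 p [0.6015 0.1984 0.2854] x [ 0.984 -0.179  0.014] y [-0.179 -0.984 -0.003] z [ 0.015  0.001 -1.   ] F [-0.1  1.1 -0.3] w0.0008
now XY 0.5705 0.2752 shift tool now [0.0014 0.0031 0.1124] after turn [0.0031 0.0027 0.1124] turn [-0.19 -0.82  0.18]
```

send_rows:
  steps:
    - [-0.2,-0.8,0,0.002,0.001,0.01,1]
    - [0,0,0,0,0,0.02,1]
    - [0,0,0,0,0,0.025,1]
    - [0,0,0,0,0,0.02,1]
    - [0,0,0,0,0,0.015,1]
    - [0,0,0,0,0,0.008,1]
    - [0,0,0,0,0,0.004,1]
    - [0,0,0,0,0,0,1]
    - [0,0,0,0,0,0,1]
    - [0,0,0,0,0,0,1]

```text
time: 34.05
ee_pos: [0.5997, 0.199, 0.1816]
eef_rot: [0.996, -0.088, -0.001, -0.0]
ft_force: [0.6, 0.4, -0.2]
width: 0.0004
```

```bash
python3 -c "
from h import *
case(.103,.173)
p,d=shot('scene','15'); crop(p,290,90,400,200,6,'s15c.png')
"
```

```text
now case x,y 0.115 0.003
t34.05 p [0.5997 0.199  0.1816] x [ 0.984 -0.175 -0.001] y [-0.175 -0.984 -0.001] z [-0.001  0.001 -1.   ] F [ 0.6  0.4 -0.2] w0.0004
now XY 0.5686 0.2756 shift tool now [-0.012   0.003   0.0086] after turn [-0.012   0.003   0.0086] turn [-0.04  0.07  0.4 ]
```

View pics/s15c.png

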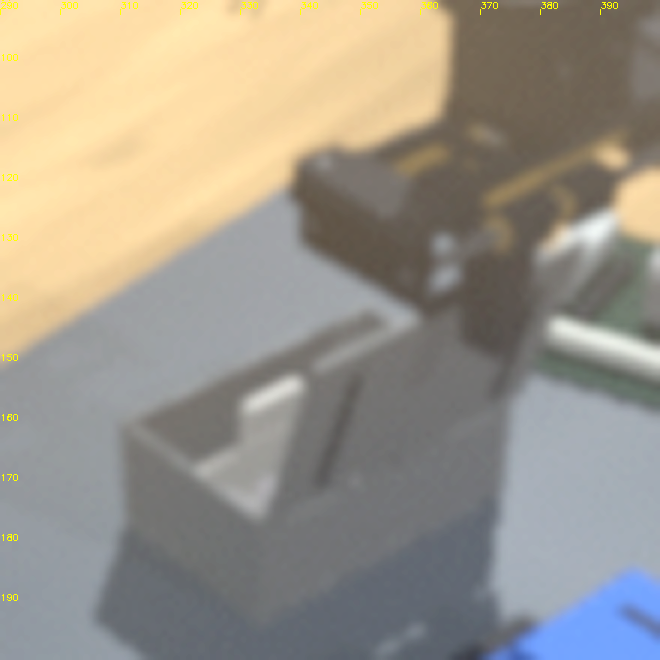

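send_rows:
  steps:
    - [0,0,0.3,-0.004,0.001,0.003,1]
    - [0,0,0,-0.006,0,0.002,1]
    - [0,0,0,-0.008,0,0,1]
    - [0,0,0,-0.008,0,0,1]
    - [0,0,0,-0.008,0,0,1]
    - [0,0,0,-0.008,0,0,1]
    - [0,0,0,-0.006,0,0,1]
    - [0,0,0,-0.003,0,0,1]
    - [0,0,0,0,0,0,1]
    - [0,0,0,0,0,0,1]

```text
time: 35.1
ee_pos: [0.5455, 0.2082, 0.1779]
eef_rot: [0.996, -0.091, 0.002, -0.001]
ft_force: [0.6, 1.0, 0.6]
width: 0.0005
```

```bash
python3 -c "
from h import *
case(.047,.178)
p,d=shot('scene','16'); crop(p,290,90,400,200,6,'s16c.png')
"
```

```text
now case x,y 0.0601 0.0022
t35.10 p [0.5455 0.2082 0.1779] x [ 0.983 -0.181  0.003] y [-0.181 -0.983 -0.001] z [ 0.003  0.001 -1.   ] F [0.6 1.  0.6] w0.0005
now XY 0.5137 0.2776 shift tool now [-0.0131  0.0022 -0.0001] after turn [-0.0131  0.0022 -0.0001] turn [-0.08 -0.17  0.07]
```

View pics/s16c.png

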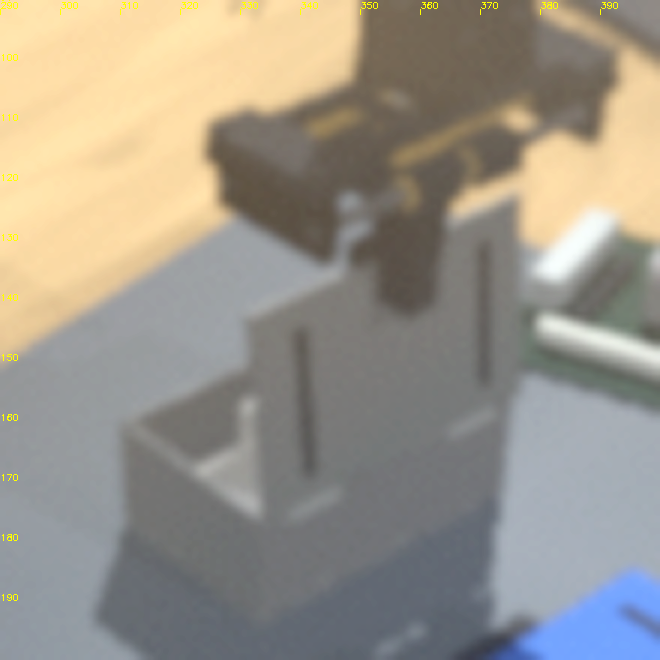

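send_rows:
  steps:
    - [0,0,0,-0.006,0.001,0,1]
    - [0,0,0,-0.008,0.001,0.001,1]
    - [0,0,0,-0.008,0,0.002,1]
    - [0,0,0,-0.008,0,0.003,1]
    - [0,0,0,-0.007,0,0.004,1]
    - [0,0,0,-0.007,0,0.005,1]
    - [0,0,0,-0.006,0,0.005,1]
    - [0,0,0,-0.003,0,0.003,1]
    - [0,0,0,0,0,0,1]
    - [0,0,0,0,0,0,1]

```text
time: 36.15
ee_pos: [0.4877, 0.2169, 0.1522]
eef_rot: [0.996, -0.091, 0.001, -0.001]
ft_force: [1.7, 0.2, 0.5]
width: 0.0
```

```bash
python3 -c "
from h import *
case(-.002,.151)
"
```

```text
now case x,y 0.0016 0.0003
t36.15 p [0.4877 0.2169 0.1522] x [ 0.984 -0.18   0.002] y [-0.18  -0.984 -0.001] z [ 0.002  0.001 -1.   ] F [1.7 0.2 0.5] w0.0000
now XY 0.4552 0.2787 shift tool now [-0.0037  0.0002  0.0012] after turn [-0.0037  0.0002  0.0012] turn [-0.07 -0.11  0.11]
```

send_rows:
  steps:
    - [0,0,0,-0.004,0,0.003,1]
    - [0,0,0,-0.006,0,0.006,1]
    - [0,0,0,-0.005,0,0.007,1]
    - [0,0,0,-0.004,0,0.008,1]
    - [0,0,0,-0.003,0,0.008,1]
    - [0,0,0,-0.002,0,0.007,1]
    - [0,0,0,-0.001,0,0.006,1]
    - [0,0,0,-0.001,0,0.003,1]
    - [0,0,0,0,0,0,1]
    - [0,0,0,0,0,0,1]

```text
time: 37.15
ee_pos: [0.4597, 0.2218, 0.0991]
eef_rot: [0.996, -0.091, 0.0, -0.0]
ft_force: [-0.2, 0.1, -0.6]
width: 0.0004
```

```bash
python3 -c "
from h import *
case(-.028,.091)
p,d=shot('scene','17'); crop(p,290,90,400,200,6,'s17c.png')
"
```

```text
now case x,y -0.0267 -0.0001
t37.15 p [0.4597 0.2218 0.0991] x [ 0.984 -0.181  0.   ] y [-0.181 -0.984 -0.001] z [ 0.     0.001 -1.   ] F [-0.2  0.1 -0.6] w0.0004
now XY 0.4268 0.2799 shift tool now [-0.0012 -0.      0.0081] after turn [-0.0012 -0.      0.0081] turn [-0.05 -0.01  0.09]
```

View pics/s17c.png

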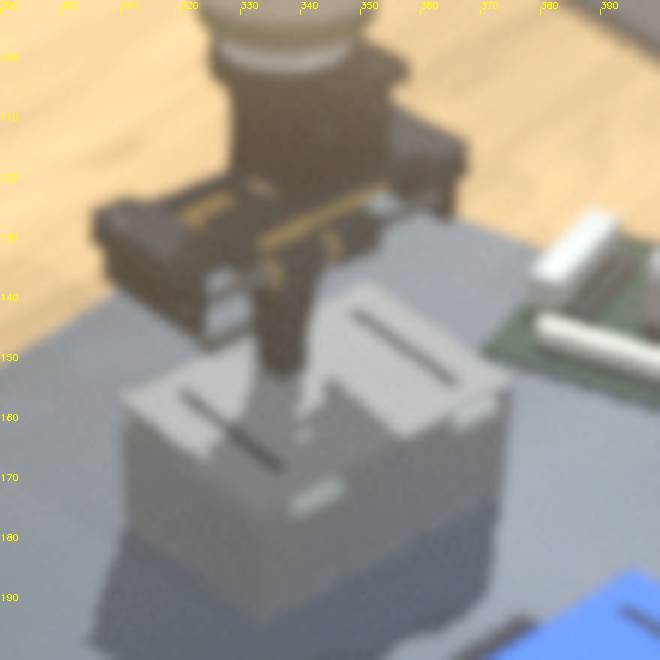

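send_rows:
  steps:
    - [0,0,0,-0.002,0,0.003,1]
    - [0,0,0,-0.001,0,0.003,1]
    - [0,0,0,0,0,0.002,1]
    - [0,0,0,0,0,0.001,1]
    - [0,0,0,0,0,0.001,1]
    - [0,0,0,0,0,0.001,1]
    - [0,0,0,0,0,0.001,1]
    - [0,0,0,0,0,0.001,1]
    - [0,0,0,0,0,0,1]
    - [0,0,0,0,0,0,1]

```text
time: 38.2
ee_pos: [0.4573, 0.2227, 0.0922]
eef_rot: [0.996, -0.091, 0.002, 0.002]
ft_force: [0.3, 0.3, 0.3]
width: 0.0002
```

```bash
python3 -c "
from h import *
case(-.028,.091)
"
```

```text
now case x,y -0.0292 0.0003
t38.20 p [0.4573 0.2227 0.0922] x [ 0.983 -0.181  0.004] y [-0.181 -0.983  0.004] z [ 0.003 -0.005 -1.   ] F [0.3 0.3 0.3] w0.0002
now XY 0.4244 0.2804 shift tool now [0.0013 0.0004 0.0012] after turn [0.0013 0.0004 0.0012] turn [ 0.24 -0.24  0.05]
```

send_rows:
  steps:
    - [0,0,0,0,0,0.002,1]
    - [0,0,0,0,0,0.002,1]
    - [0,0,0,0,0,0.003,1]
    - [0,0,0,0,0,0.003,1]
    - [0,0,0,0,0,0.003,1]
    - [0,0,0,0,0,0.004,1]
    - [0,0,0,0,0,0.004,1]
    - [0,0,0,0,0,0.004,1]
    - [0,0,0,0,0,0.004,1]
    - [0,0,0,0,0,0.004,1]

```text
time: 39.2
ee_pos: [0.4576, 0.2233, 0.0911]
eef_rot: [0.996, -0.092, 0.006, 0.016]
ft_force: [-23.2, -12.8, 60.8]
width: 0.0004
```

```bash
python3 -c "
from h import *
case(-.028,.091)
"
```

```text
now case x,y -0.0291 0.001
t39.20 p [0.4576 0.2233 0.0911] x [ 0.983 -0.182  0.015] y [-0.183 -0.983  0.031] z [ 0.009 -0.034 -0.999] F [-23.2 -12.8  60.8] w0.0004
now XY 0.4245 0.2811 shift tool now [0.0011 0.001  0.0002] after turn [0.0011 0.001  0.0001] turn [ 1.8  -0.84 -0.02]
```

send_rows:
  steps:
    - [0.9,-0.4,0,0,0,-0.004,1]
    - [0.9,-0.4,0,0,0,-0.01,1]
    - [0,0,0,0,0,-0.02,0.5]
    - [0,0,0,-0.01,0,-0.03,0.2]
    - [0,0,0,-0.015,0.02,-0.03,0.2]
    - [0,0,0,-0.015,0.03,-0.02,0.2]
    - [0,0,0,-0.01,0.03,-0.01,0.2]
    - [0,0,0,-0.005,0.02,0,0.2]
    - [0,0,0,0,0.01,0,0.2]
    - [0,0,0,0,0,0,0.2]

```text
time: 40.2
ee_pos: [0.3806, 0.1228, 0.2194]
eef_rot: [0.996, -0.091, 0.001, -0.001]
ft_force: [0.2, -0.3, 0.2]
width: 0.0349
```

```bash
python3 -c "
from h import *
st()
p,d=shot('scene','18'); crop(p,200,110,400,260,4,'s18c.png')
p,d=shot('top','18'); crop(p,220,165,405,255,4,'t18c.png')
"
```

```text
t40.20 p [0.3806 0.1228 0.2194] x [ 0.983 -0.182  0.002] y [-0.182 -0.983 -0.001] z [ 0.002  0.001 -1.   ] F [ 0.2 -0.3  0.2] w0.0349
```

View pics/s18c.png

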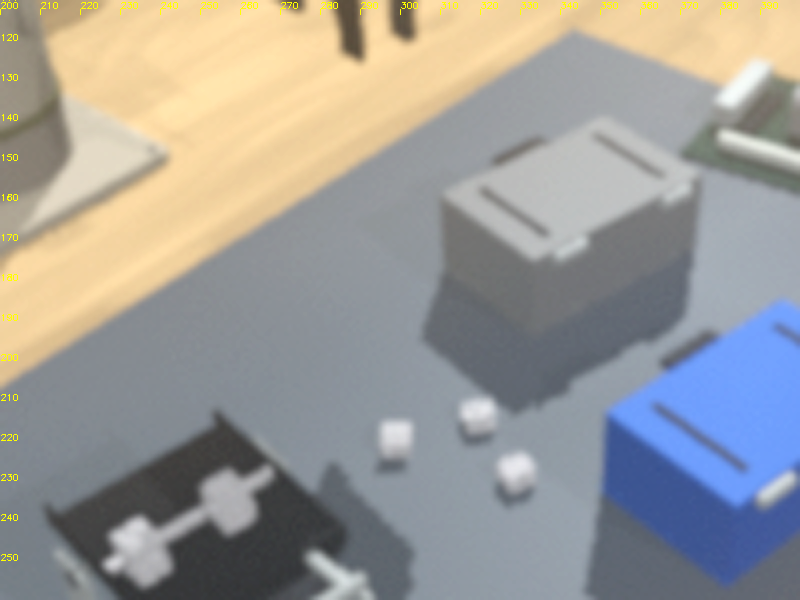

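View pics/t18c.png

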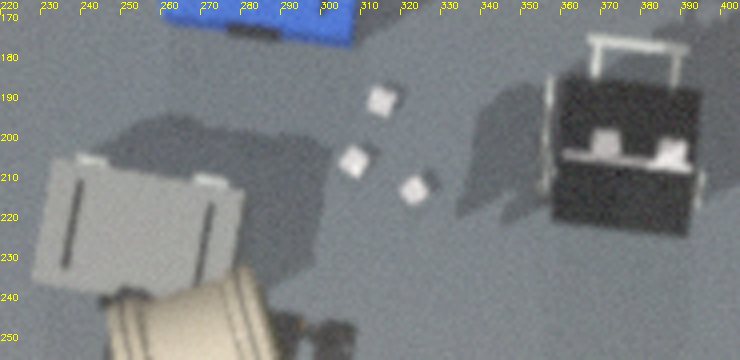

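```bash
cat > L.py <<'E'
import sys
from h import *
def loose(img,pts,r=8,f=8,show=True):
    g=img.astype(np.float32).mean(-1); out=[]
    for (u0,v0) in pts:
        u0,v0=int(round(u0)),int(round(v0)); w=g[v0-r:v0+r+1,u0-r:u0+r+1]
        b=cv2.resize(w,None,fx=f,fy=f,interpolation=cv2.INTER_CUBIC)
        bg=np.median(w); pk=np.percentile(b,99); m=(b>(bg+pk)/2).astype(np.uint8)
        n,l,s,c=cv2.connectedComponentsWithStats(m); k=l[b.shape[0]//2-8:b.shape[0]//2+8,b.shape[1]//2-8:b.shape[1]//2+8]; i=np.bincount(k[k>0]).argmax()
        cn,_=cv2.findContours((l==i).astype(np.uint8),cv2.RETR_EXTERNAL,cv2.CHAIN_APPROX_NONE); cn=cn[0].reshape(-1,2)
        uv=(cn+.5)/f-.5+[u0-r,v0-r]; xy=np.array([ray("top",u,v,.014)[:2]*1000 for u,v in uv]).astype(np.float32)
        R_=cv2.minAreaRect(xy); M=cv2.moments(xy.reshape(-1,1,2)); cx,cy=M['m10']/M['m00'],M['m01']/M['m00']
        # moments of 4th order for yaw: use fourier of radius
        ang=np.arctan2(xy[:,1]-cy,xy[:,0]-cx); rad=np.hypot(xy[:,0]-cx,xy[:,1]-cy)
        o=np.argsort(ang); F=np.sum(rad[o]*np.exp(-4j*ang[o])*np.gradient(np.unwrap(ang[o])))
        yaw=(np.degrees(-np.angle(F))/4-45+45)%90-45  # direction of corner, faces at +45
        print("px",(u0,v0),"c",(round(cx/1000,4),round(cy/1000,4)),"frame",w2f(cx/1000,cy/1000),"rect",np.round(R_[0],1),np.round(R_[1],1),round(R_[2],1),"corner dir",round(yaw,1),"face yaw",round((yaw+45+45)%90-45,1))
E
python3 -c "
from L import *
t=cv2.imread('pics/top18.png'); loose(t,[(314,190.5),(307,206),(322.5,213)])
crop(t,295,178,335,225,14,'L18.png')
"
```

```text
px (314, 190) c (0.6106, -0.0006) frame [0.6054 0.0791] rect [ 6.107e+02 -3.000e-01] [22.3 22.5] 66.8 corner dir -22.5 face yaw 22.5
px (307, 206) c (0.554, 0.0255) frame [0.5459 0.0975] rect [554.  25.] [22.3 21.7] 51.5 corner dir -36.4 face yaw 8.6
px (322, 213) c (0.5264, -0.0301) frame [0.5259 0.0388] rect [526.1 -30.6] [21.5 21.8] 43.9 corner dir 35.6 face yaw -9.4
```

View pics/L18.png

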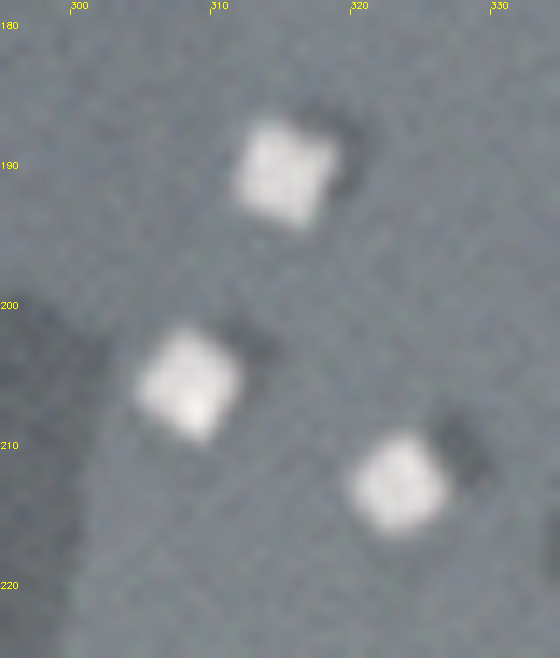

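```bash
python3 -c "
from h import *
t=cv2.imread('pics/top18.png'); c=cloud('top',np.load('top18.npy'))
hsv=cv2.cvtColor(t,cv2.COLOR_BGR2HSV); m=(hsv[...,0]>105)&(hsv[...,0]<125)&(hsv[...,1]>140); m[:,:230]=0;m[190:]=0;m[:,330:]=0
print(m.sum(), np.nanmedian(c[m][:,2]), np.nanpercentile(c[m][:,2],[5,95]))
v,u=np.nonzero(m); xy=np.array([ray('top',a,b,.074)[:2]*1000 for a,b in zip(u,v)]).astype(np.float32); r=cv2.minAreaRect(xy); print(r, cv2.boxPoints(r).round())
"
```

```text
1387 0.07411147718746947 [0.06554585 0.08108354]
((727.8041381835938, 104.18856811523438), (173.47120666503906, 118.45417022705078), 81.23261260986328) [[656.  27.]
 [773.   9.]
 [800. 181.]
 [682. 199.]]
```

send_rows:
  steps:
    - [0,0,-6,0,0,0,0]
    - [0,0,-8,0,0,0,0]
    - [0,0,-8,0,0,0,0]
    - [0,0,-8,0,0,0,0]
    - [0,0,-8,0,0,0,0]
    - [0,0,-6,0,0,0,0]
    - [0,0,-3,0,0,0,0]
    - [0,0,-1,0,0,0,0]
    - [0,0,0,0,0,0,0]
    - [0,0,0,0,0,0,0]
  force: 25

```text
time: 41.3
ee_pos: [0.381, 0.1341, 0.2163]
eef_rot: [0.939, 0.344, -0.001, -0.005]
ft_force: [0.6, 0.1, 0.4]
width: 0.0434
```

```bash
python3 -c "
from h import *
go(.5259,.0388,.10,41)
"
```

```text
t41.30 p [0.381  0.1341 0.2163] x [0.763 0.647 0.001] y [ 0.647 -0.763 -0.01 ] z [-0.006  0.008 -1.   ] F [0.6 0.1 0.4] w0.0434
now XY 0.3602 0.1827 shift tool now [0.0046 0.2205 0.1142] after turn [0.002  0.2194 0.1163] turn [-0.56 -0.05 -0.7 ]
```

send_rows:
  steps:
    - [-0.5,0,-0.6,0,0.02,0,0]
    - [0,0,0,0,0.035,0.005,0]
    - [0,0,0,0.001,0.035,0.01,0]
    - [0,0,0,0.001,0.035,0.015,0]
    - [0,0,0,0,0.03,0.02,0]
    - [0,0,0,0,0.02,0.02,0]
    - [0,0,0,0,0.012,0.015,0]
    - [0,0,0,0,0.006,0.008,0]
    - [0,0,0,0,0.003,0.004,0]
    - [0,0,0,0,0,0,0]

```text
time: 42.3
ee_pos: [0.52, -0.0255, 0.1149]
eef_rot: [0.939, 0.345, 0.001, 0.002]
ft_force: [-0.2, 0.9, -0.4]
width: 0.0435
```

```bash
python3 -c "
from h import *
go(.5259,.0388,.021,41)
p,d=shot('scene','19'); crop(p,250,180,350,260,7,'s19c.png')
"
```

```text
t42.30 p [ 0.52   -0.0255  0.1149] x [0.762 0.648 0.001] y [ 0.648 -0.762  0.005] z [ 0.004 -0.003 -1.   ] F [-0.2  0.9 -0.4] w0.0435
now XY 0.5189 0.0426 shift tool now [0.0018 0.0073 0.0939] after turn [0.0018 0.0078 0.0939] turn [ 0.28 -0.07 -0.61]
```

View pics/s19c.png

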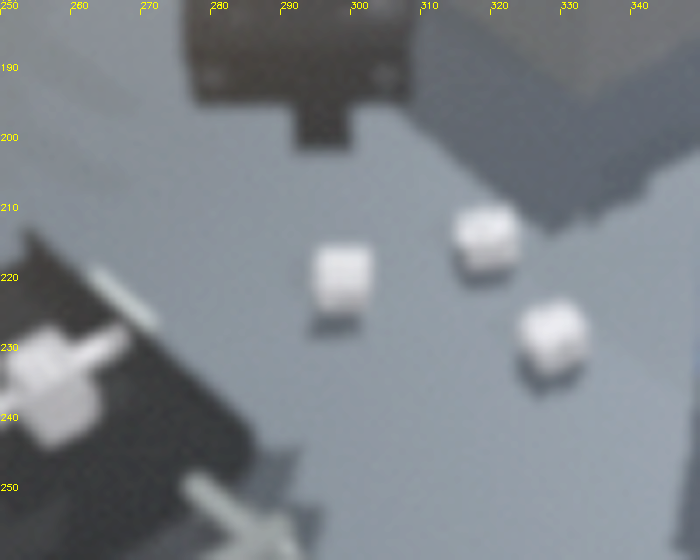

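```bash
python3 -c "
from h import *
for u,v in((297.8,217),(318.8,211.8),(328,226.3)):
    p=ray('scene',u,v,.014); print(p[:2].round(4),w2f(*p[:2]))
"
```

```text
[ 0.5212 -0.0284] [0.5204 0.0399]
[0.553  0.0253] [0.545  0.0972]
[ 0.61   -0.0027] [0.6051 0.0769]
```

send_rows:
  steps:
    - [0.2,0,-0.5,0.001,0.004,0.01,0]
    - [0,0,0,0.001,0.002,0.015,0]
    - [0,0,0,0,0.001,0.015,0]
    - [0,0,0,0,0,0.012,0]
    - [0,0,0,0,0,0.006,0]
    - [0,0,0,0,0,0.002,0]
    - [0,0,0,0,0,0,0]
    - [0,0,0,0,0,0,0]
    - [0,0,0,0,0,0,0]
    - [0,0,0,0,0,0,0]

```text
time: 43.35
ee_pos: [0.5273, -0.0276, 0.0523]
eef_rot: [0.936, 0.351, 0.002, 0.001]
ft_force: [-0.7, 0.7, -1.0]
width: 0.0435
```

```bash
python3 -c "
from h import *
go(.5259,.0388,.021,41)
"
```

```text
t43.35 p [ 0.5273 -0.0276  0.0523] x [0.753 0.658 0.003] y [ 0.658 -0.753  0.004] z [ 0.005 -0.001 -1.   ] F [-0.7  0.7 -1. ] w0.0435
now XY 0.5264 0.0414 shift tool now [-0.0024  0.0012  0.0312] after turn [-0.0023  0.0014  0.0313] turn [ 0.23 -0.2   0.14]
```

send_rows:
  steps:
    - [0.2,-0.2,0,-0.001,0.001,0.006,0]
    - [0,0,0,-0.001,0,0.009,0]
    - [0,0,0,0,0,0.007,0]
    - [0,0,0,0,0,0.004,0]
    - [0,0,0,0,0,0.002,0]
    - [0,0,0,0,0,0,0]
    - [0,0,0,0,0,0,0.4]
    - [0,0,0,0,0,0,0.7]
    - [0,0,0,0,0,0,1]
    - [0,0,0,0,0,0,1]

```text
time: 44.35
ee_pos: [0.5267, -0.03, 0.0221]
eef_rot: [0.936, 0.351, 0.0, 0.0]
ft_force: [0.5, 0.5, 0.3]
width: 0.0196
```

```bash
python3 -c "
from h import *
go(.5259,.0388,.021,41)
"
```

```text
t44.35 p [ 0.5267 -0.03    0.0221] x [0.753 0.658 0.   ] y [ 0.658 -0.753  0.001] z [ 0.001 -0.001 -1.   ] F [0.5 0.5 0.3] w0.0196
now XY 0.5261 0.039 shift tool now [-0.0003 -0.      0.0011] after turn [-0.0003 -0.      0.0011] turn [ 0.05 -0.01  0.13]
```

send_rows:
  steps:
    - [0,0,0,0,0,-0.01,1]
    - [0,0,0,0,0,-0.025,1]
    - [0,0,0,0,0,-0.035,1]
    - [0,0,0,0,0,-0.035,1]
    - [0,0,-4,0,0,-0.03,1]
    - [0,0,-8,0,0,-0.015,1]
    - [0,0,-8,0,0,-0.005,1]
    - [0,0,-8,0,0,0,1]
    - [0,0,-8,0,0,0,1]
    - [0,0,-4,0,0,0,1]

```text
time: 45.35
ee_pos: [0.5268, -0.0285, 0.1921]
eef_rot: [0.75, 0.661, 0.002, 0.003]
ft_force: [0.9, -0.1, 0.4]
width: 0.0198
```

```bash
python3 -c "
from h import *
go(.5285,-.176,.17,82.5)
"
```

```text
t45.35 p [ 0.5268 -0.0285  0.1921] x [ 0.125  0.992 -0.001] y [ 0.992 -0.125  0.007] z [ 0.007 -0.002 -1.   ] F [ 0.9 -0.1  0.4] w0.0198
now XY 0.5261 0.0405 shift tool now [-0.2165  0.0011  0.0224] after turn [-0.2165  0.0024  0.0221] turn [0.4  0.07 0.31]
```

send_rows:
  steps:
    - [0.3,0,0.2,-0.015,0.001,0,1]
    - [0,0,0,-0.03,0.001,0,1]
    - [0,0,0,-0.04,0,0,1]
    - [0,0,0,-0.04,0,0.003,1]
    - [0,0,0,-0.035,0,0.005,1]
    - [0,0,0,-0.022,0,0.004,1]
    - [0,0,0,-0.012,0,0.003,1]
    - [0,0,0,-0.006,0,0.002,1]
    - [0,0,0,-0.002,0,0,1]
    - [0,0,0,0,0,0,1]

```text
time: 46.35
ee_pos: [0.5045, -0.2321, 0.1827]
eef_rot: [0.747, 0.664, 0.002, 0.004]
ft_force: [-0.3, 0.1, -0.1]
width: 0.0198
```

```bash
python3 -c "
from h import *
go(.5285,-.176,.13,82.5)
"
```

```text
t46.35 p [ 0.5045 -0.2321  0.1827] x [ 0.117  0.993 -0.002] y [ 0.993 -0.117  0.009] z [ 0.009 -0.003 -1.   ] F [-0.3  0.1 -0.1] w0.0198
now XY 0.5305 -0.1643 shift tool now [-0.0116 -0.0026  0.0527] after turn [-0.0117 -0.002   0.0527] turn [0.52 0.09 0.76]
```

send_rows:
  steps:
    - [0.5,0,0.7,-0.006,-0.001,0,1]
    - [0,0,0,-0.003,0,0,1]
    - [0,0,0,-0.001,0,0.008,1]
    - [0,0,0,0,0,0.012,1]
    - [0,0,0,0,0,0.012,1]
    - [0,0,0,0,0,0.008,1]
    - [0,0,0,0,0,0.004,1]
    - [0,0,0,0,0,0.002,1]
    - [0,0,0,0,0,0,1]
    - [0,0,0,0,0,0,1]

```text
time: 47.35
ee_pos: [0.5028, -0.2386, 0.1321]
eef_rot: [0.75, 0.661, -0.0, -0.001]
ft_force: [-0.6, 0.7, -0.4]
width: 0.0198
```

```bash
python3 -c "
from h import *
go(.5285,-.176,.113,82.5)
p,d=shot('scene','20'); crop(p,190,190,310,280,6,'s20c.png')
"
```

```text
t47.35 p [ 0.5028 -0.2386  0.1321] x [0.125 0.992 0.   ] y [ 0.992 -0.125 -0.001] z [-0.001  0.    -1.   ] F [-0.6  0.7 -0.4] w0.0198
now XY 0.5297 -0.171 shift tool now [-0.005  -0.0012  0.0191] after turn [-0.005  -0.0012  0.0191] turn [-0.08 -0.01  0.32]
```

View pics/s20c.png

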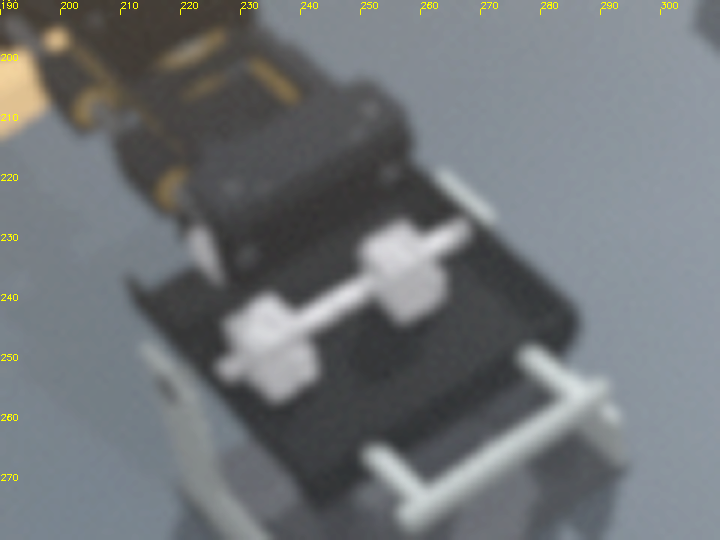

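send_rows:
  steps:
    - [0,0,0.3,-0.003,0,0.004,1]
    - [0,0,0,-0.001,-0.001,0.006,1]
    - [0,0,0,0,0,0.004,1]
    - [0,0,0,0,0,0.002,1]
    - [0,0,0,0,0,0.001,1]
    - [0,0,0,0,0,0,1]
    - [0,0,0,0,0,0,1]
    - [0,0,0,0,0,0,1]
    - [0,0,0,0,0,0,1]
    - [0,0,0,0,0,0,1]

```text
time: 48.4
ee_pos: [0.5017, -0.2432, 0.1146]
eef_rot: [0.752, 0.659, -0.0, 0.0]
ft_force: [0.5, 0.5, -0.0]
width: 0.0194
```

```bash
python3 -c "
from h import *
go(.5285,-.176,.113,82.5)
"
```

```text
t48.40 p [ 0.5017 -0.2432  0.1146] x [ 0.131  0.991 -0.001] y [ 0.991 -0.131  0.   ] z [ 0.    -0.001 -1.   ] F [ 0.5  0.5 -0. ] w0.0194
now XY 0.5292 -0.1756 shift tool now [-0.0004 -0.0007  0.0016] after turn [-0.0004 -0.0007  0.0016] turn [ 0.02  0.04 -0.02]
```

Lower the last 1.5 mm, release, rise, and start turning for the next pick.

send_rows:
  steps:
    - [0,0,0,0,0,0.001,1]
    - [0,0,0,0,0,0.0005,1]
    - [0,0,0,0,0,0,0.7]
    - [0,0,0,0,0,0,0.3]
    - [0,0,0,0,0,0,0.3]
    - [0,0,0,0,0,0,0.3]
    - [0,0,0,0,0,-0.01,0.3]
    - [0,0,0,0,0,-0.025,0.3]
    - [0,0,0,0,0,-0.035,0.3]
    - [0,0,0,0,0,-0.02,0.2]

```text
time: 49.4
ee_pos: [0.5002, -0.2422, 0.2051]
eef_rot: [0.752, 0.659, -0.001, -0.002]
ft_force: [0.5, 0.3, -0.5]
width: 0.0328
```

```bash
python3 -c "
from h import *
go(.5455,.0973,.12,52)
p,d=shot('scene','21'); crop(p,190,190,340,280,5,'s21c.png')
"
```

```text
t49.40 p [ 0.5002 -0.2422  0.2051] x [0.13  0.991 0.002] y [ 0.991 -0.13  -0.004] z [-0.004  0.002 -1.   ] F [ 0.5  0.3 -0.5] w0.0328
now XY 0.5276 -0.1749 shift tool now [0.272  0.0184 0.0854] after turn [ 0.2436 -0.1227  0.0851] turn [-2.800e-01 -3.000e-02  3.052e+01]
```

View pics/s21c.png

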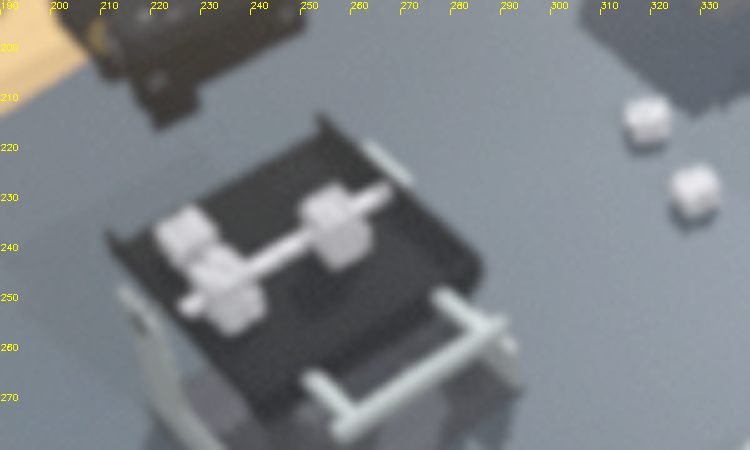

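send_rows:
  steps:
    - [0,0,0,0.02,0.002,0,0]
    - [0,0,0,0.04,0.003,0,0]
    - [0,0,0,0.045,0.003,0,0]
    - [0,0,0,0.045,0.003,0,0]
    - [0,0,0,0.045,0.003,0,0]
    - [0,0,0,0.035,0.002,0.005,0]
    - [0,0,0,0.015,0,0.01,0]
    - [0,0,4,0.005,0,0.015,0]
    - [0,0,8,0,0,0.02,0]
    - [0,0,8,0,0,0.015,0]

```text
time: 50.45
ee_pos: [0.5553, 0.0126, 0.1515]
eef_rot: [0.858, 0.514, 0.005, 0.005]
ft_force: [-0.3, -0.4, 0.3]
width: 0.0433
```

```bash
python3 -c "
from h import *
go(.5455,.0973,.1,52)
"
```

```text
t50.45 p [0.5553 0.0126 0.1515] x [0.471 0.882 0.004] y [ 0.882 -0.471  0.013] z [ 0.013 -0.003 -1.   ] F [-0.3 -0.4  0.3] w0.0433
now XY 0.5489 0.085 shift tool now [ 0.0101 -0.0082  0.0515] after turn [ 0.0089 -0.0092  0.0515] turn [ 0.72 -0.29  9.89]
```

send_rows:
  steps:
    - [0.5,-0.2,4,0.003,-0.003,0,0]
    - [0.2,0,3,0.003,-0.003,0.005,0]
    - [0,0,1.5,0.002,-0.002,0.01,0]
    - [0,0,0.5,0,0,0.012,0]
    - [0,0,0,0,0,0.012,0]
    - [0,0,0,0,0,0.01,0]
    - [0,0,0,0,0,0.006,0]
    - [0,0,0,0,0,0.003,0]
    - [0,0,0,0,0,0,0]
    - [0,0,0,0,0,0,0]

```text
time: 51.45
ee_pos: [0.5521, 0.0236, 0.0901]
eef_rot: [0.897, 0.441, -0.0, -0.0]
ft_force: [0.7, -1.1, -0.3]
width: 0.0436
```

```bash
python3 -c "
from h import *
go(.5455,.0973,.021,52)
p,d=shot('scene','22'); crop(p,270,170,370,250,7,'s22c.png')
"
```

```text
t51.45 p [0.5521 0.0236 0.0901] x [ 0.611  0.792 -0.   ] y [ 0.792 -0.611 -0.001] z [-0.001  0.    -1.   ] F [ 0.7 -1.1 -0.3] w0.0436
now XY 0.5443 0.0955 shift tool now [0.0022 0.0002 0.0691] after turn [0.0022 0.0001 0.0691] turn [-0.05  0.01  0.35]
```

View pics/s22c.png

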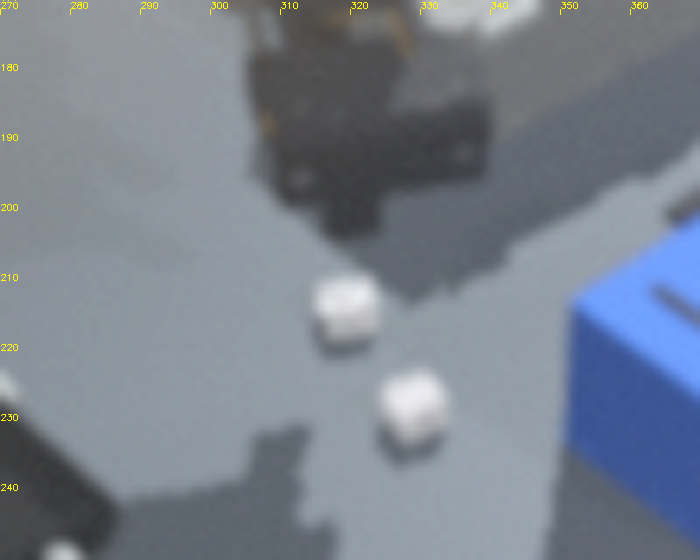

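send_rows:
  steps:
    - [0,0,0.3,0.001,0,0.008,0]
    - [0,0,0,0.001,0,0.014,0]
    - [0,0,0,0,0,0.016,0]
    - [0,0,0,0,0,0.012,0]
    - [0,0,0,0,0,0.007,0]
    - [0,0,0,0,0,0.003,0]
    - [0,0,0,0,0,0.001,0]
    - [0,0,0,0,0,0,0]
    - [0,0,0,0,0,0,0]
    - [0,0,0,0,0,0,0]

```text
time: 52.5
ee_pos: [0.5544, 0.0256, 0.0252]
eef_rot: [0.899, 0.439, 0.001, 0.0]
ft_force: [-1.1, 0.9, -0.4]
width: 0.0434
```

```bash
python3 -c "
from h import *
go(.5455,.0973,.021,52)
"
```

```text
t52.50 p [0.5544 0.0256 0.0252] x [0.615 0.788 0.001] y [ 0.788 -0.615  0.001] z [ 0.001  0.    -1.   ] F [-1.1  0.9 -0.4] w0.0434
now XY 0.5463 0.0978 shift tool now [-0.0008 -0.0005  0.0042] after turn [-0.0008 -0.0005  0.0042] turn [ 0.05 -0.07  0.02]
```

Close, then lift and turn back.

send_rows:
  steps:
    - [0,0,0,0,0,0.003,0]
    - [0,0,0,0,0,0.001,0]
    - [0,0,0,0,0,0,0.4]
    - [0,0,0,0,0,0,0.7]
    - [0,0,0,0,0,0,1]
    - [0,0,0,0,0,0,1]
    - [0,0,0,0,0,0,1]
    - [0,0,0,0,0,0,1]
    - [0,0,0,0,0,0,1]
    - [0,0,0,0,0,0,1]

```text
time: 53.5
ee_pos: [0.5549, 0.0256, 0.0217]
eef_rot: [0.899, 0.439, 0.001, 0.001]
ft_force: [-1.4, 1.1, -0.7]
width: 0.0196
```

send_rows:
  steps:
    - [0,0,0,0,0,-0.01,1]
    - [0,0,0,0,0,-0.025,1]
    - [0,0,0,0,0,-0.035,1]
    - [0,0,0,0,0,-0.035,1]
    - [0,0,-4,0,0,-0.03,1]
    - [0,0,-8,0,0,-0.015,1]
    - [0,0,-8,0,0,-0.005,1]
    - [0,0,-6,0,0,0,1]
    - [0,0,-2,0,0,0,1]
    - [0,0,0,0,0,0,1]

```text
time: 54.5
ee_pos: [0.5543, 0.0269, 0.1906]
eef_rot: [0.759, 0.651, 0.003, 0.002]
ft_force: [-0.1, 0.7, -0.2]
width: 0.0199
```

```bash
python3 -c "
from h import *
go(.5285,-.147,.17,82.5)
p,d=shot('top','23'); crop(p,290,165,405,235,6,'t23c.png')
"
```

```text
t54.50 p [0.5543 0.0269 0.1906] x [0.151 0.988 0.001] y [ 0.988 -0.151  0.007] z [ 0.007 -0.    -1.   ] F [-0.1  0.7 -0.2] w0.0199
now XY 0.5461 0.099 shift tool now [-0.2463 -0.0125  0.0203] after turn [-0.246  -0.0176  0.0206] turn [ 0.42 -0.05 -1.21]
```

View pics/t23c.png

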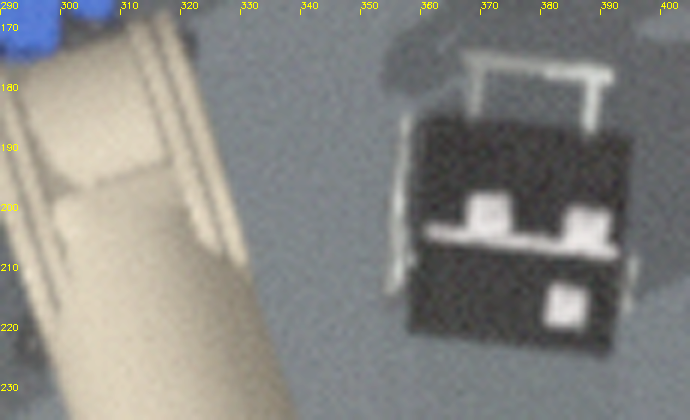

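send_rows:
  steps:
    - [0.4,0,-1,-0.018,-0.003,0,1]
    - [0,0,0,-0.035,-0.003,0,1]
    - [0,0,0,-0.045,-0.003,0,1]
    - [0,0,0,-0.045,-0.003,0.003,1]
    - [0,0,0,-0.04,-0.002,0.005,1]
    - [0,0,0,-0.028,-0.001,0.004,1]
    - [0,0,0,-0.014,0,0.003,1]
    - [0,0,0,-0.006,0,0.002,1]
    - [0,0,0,-0.002,0,0,1]
    - [0,0,0,0,0,0,1]

```text
time: 55.55
ee_pos: [0.506, -0.2048, 0.1747]
eef_rot: [0.755, 0.656, 0.002, -0.0]
ft_force: [-0.0, -0.3, -0.7]
width: 0.0198
```

```bash
python3 -c "
from h import *
go(.5285,-.147,.13,82.5)
"
```

```text
t55.55 p [ 0.506  -0.2048  0.1747] x [0.139 0.99  0.003] y [ 0.99  -0.139  0.002] z [ 0.002  0.003 -1.   ] F [-0.  -0.3 -0.7] w0.0198
now XY 0.5284 -0.137 shift tool now [-0.0102  0.0001  0.0446] after turn [-0.01    0.0001  0.0447] turn [ 0.1  -0.19 -0.51]
```

send_rows:
  steps:
    - [0.1,-0.2,-0.5,-0.005,0,0,1]
    - [0,0,0,-0.003,0,0,1]
    - [0,0,0,-0.001,0,0.008,1]
    - [0,0,0,0,0,0.012,1]
    - [0,0,0,0,0,0.012,1]
    - [0,0,0,0,0,0.01,1]
    - [0,0,0,0,0,0.006,1]
    - [0,0,0,0,0,0.003,1]
    - [0,0,0,0,0,0,1]
    - [0,0,0,0,0,0,1]

```text
time: 56.55
ee_pos: [0.5057, -0.2095, 0.1184]
eef_rot: [0.75, 0.662, 0.0, -0.001]
ft_force: [0.4, -0.1, -0.4]
width: 0.0198
```

```bash
python3 -c "
from h import *
go(.5285,-.147,.113,82.5)
"
```

```text
t56.55 p [ 0.5057 -0.2095  0.1184] x [0.124 0.992 0.002] y [ 0.992 -0.124 -0.001] z [-0.001  0.002 -1.   ] F [ 0.4 -0.1 -0.4] w0.0198
now XY 0.5287 -0.1417 shift tool now [-0.0053 -0.0002  0.0054] after turn [-0.0053 -0.0002  0.0054] turn [-0.07 -0.09  0.4 ]
```

send_rows:
  steps:
    - [0,0,0.4,-0.003,0,0,1]
    - [0,0,0,-0.0015,0,0.001,1]
    - [0,0,0,0,0,0.002,1]
    - [0,0,0,0,0,0.001,1]
    - [0,0,0,0,0,0.001,1]
    - [0,0,0,0,0,0,1]
    - [0,0,0,0,0,0,1]
    - [0,0,0,0,0,0,1]
    - [0,0,0,0,0,0,1]
    - [0,0,0,0,0,0,1]

```text
time: 57.55
ee_pos: [0.5058, -0.2147, 0.1143]
eef_rot: [0.752, 0.659, 0.001, 0.0]
ft_force: [0.0, -0.7, -1.1]
width: 0.0197
```

```bash
python3 -c "
from h import *
go(.5285,-.147,.113,82.5)
"
```

```text
t57.55 p [ 0.5058 -0.2147  0.1143] x [0.131 0.991 0.001] y [ 0.991 -0.131  0.001] z [ 0.001  0.    -1.   ] F [ 0.  -0.7 -1.1] w0.0197
now XY 0.5295 -0.1468 shift tool now [-0.0002 -0.001   0.0013] after turn [-0.0002 -0.001   0.0013] turn [ 0.06 -0.03 -0.04]
```

send_rows:
  steps:
    - [0,0,0,0,0,0.001,1]
    - [0,0,0,0,0,0.0005,1]
    - [0,0,0,0,0,0,0.7]
    - [0,0,0,0,0,0,0.3]
    - [0,0,0,0,0,0,0.3]
    - [0,0,0,0,0,0,0.3]
    - [0,0,0,0,0,-0.01,0.3]
    - [0,0,0,0,0,-0.025,0.3]
    - [0,0,0,0,0,-0.035,0.3]
    - [0,0,0,0,0,-0.02,0.2]

```text
time: 58.55
ee_pos: [0.5042, -0.2139, 0.2047]
eef_rot: [0.752, 0.659, -0.0, -0.002]
ft_force: [0.0, 0.1, 0.2]
width: 0.0329
```

```bash
python3 -c "
from L import *
go(.6053,.078,.12,67.5)
p,d=shot('top','24'); loose(p,[(314,190.5)]); crop(p,290,165,405,235,6,'t24c.png')
"
```

```text
t58.55 p [ 0.5042 -0.2139  0.2047] x [0.131 0.991 0.003] y [ 0.991 -0.131 -0.004] z [-0.003  0.003 -1.   ] F [0.  0.1 0.2] w0.0329
now XY 0.5278 -0.1462 shift tool now [0.224  0.0778 0.085 ] after turn [0.2367 0.0168 0.0847] turn [-0.24 -0.14 15.  ]
px (314, 190) c (0.6105, -0.0007) frame [0.6054 0.079 ] rect [ 6.106e+02 -2.000e-01] [22.3 22.2] 67.7 corner dir -21.0 face yaw 24.0
```

View pics/t24c.png

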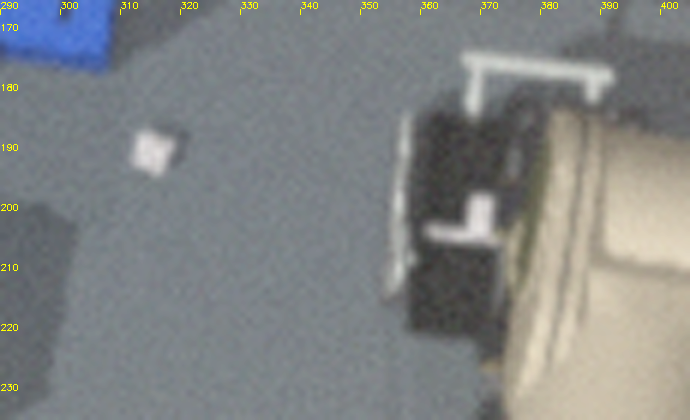

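send_rows:
  steps:
    - [0,0,3,0.02,0.006,0,0]
    - [0,0,4,0.035,0.009,0,0]
    - [0,0,4,0.042,0.008,0,0]
    - [0,0,2,0.042,0.005,0,0]
    - [0,0,0.5,0.035,0,0,0]
    - [0,0,0,0.022,0,0.005,0]
    - [0,0,0,0.012,0,0.01,0]
    - [0,0,0,0.005,0,0.015,0]
    - [0,0,0,0,0,0.015,0]
    - [0,0,0,0,0,0.01,0]

```text
time: 59.6
ee_pos: [0.5977, -0.0143, 0.1567]
eef_rot: [0.829, 0.559, 0.003, 0.003]
ft_force: [-0.7, -0.2, -0.2]
width: 0.0439
```

```bash
python3 -c "
from h import *
go(.6053,.0785,.09,67.5)
"
```

```text
t59.60 p [ 0.5977 -0.0143  0.1567] x [0.374 0.927 0.001] y [ 0.927 -0.374  0.009] z [ 0.008 -0.003 -1.   ] F [-0.7 -0.2 -0.2] w0.0439
now XY 0.5944 0.0639 shift tool now [0.0168 0.0063 0.0667] after turn [0.017  0.0067 0.0667] turn [ 0.5  -0.04  0.51]
```

send_rows:
  steps:
    - [0.5,0,0.5,0.007,0.003,0,0]
    - [0,0,0,0.005,0.002,0.005,0]
    - [0,0,0,0.002,0.001,0.012,0]
    - [0,0,0,0,0,0.015,0]
    - [0,0,0,0,0,0.012,0]
    - [0,0,0,0,0,0.008,0]
    - [0,0,0,0,0,0.004,0]
    - [0,0,0,0,0,0,0]
    - [0,0,0,0,0,0,0]
    - [0,0,0,0,0,0,0]

```text
time: 60.6
ee_pos: [0.6079, -0.0072, 0.0934]
eef_rot: [0.833, 0.553, -0.002, -0.001]
ft_force: [0.4, 0.3, 0.9]
width: 0.0432
```

```bash
python3 -c "
from h import *
go(.6053,.0785,.022,67.5)
p,d=shot('scene','25'); crop(p,270,170,370,250,7,'s25c.png')
"
```

```text
t60.60 p [ 0.6079 -0.0072  0.0934] x [ 0.388  0.922 -0.002] y [ 0.922 -0.388 -0.003] z [-0.004 -0.    -1.   ] F [0.4 0.3 0.9] w0.0432
now XY 0.6037 0.0722 shift tool now [0.0066 0.0001 0.0714] after turn [ 0.0065 -0.0001  0.0714] turn [-0.2   0.1  -0.34]
```

View pics/s25c.png

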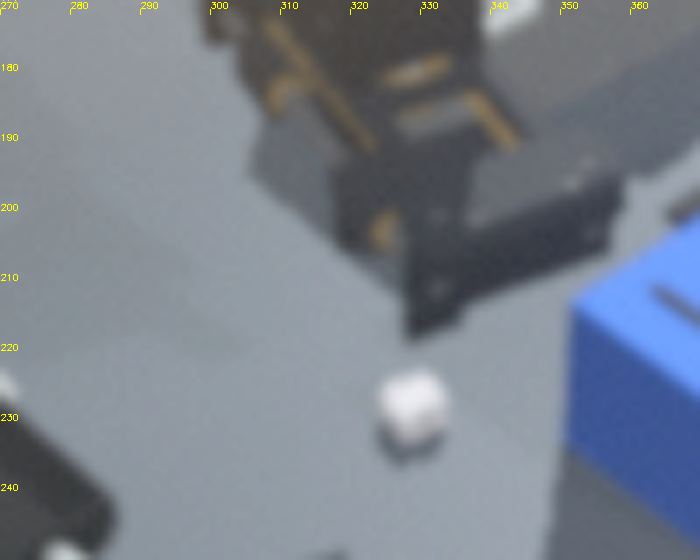

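send_rows:
  steps:
    - [-0.2,0.1,-0.3,0.003,0,0.006,0]
    - [0,0,0,0.001,0,0.01,0]
    - [0,0,0,0.001,0,0.012,0]
    - [0,0,0,0,0,0.01,0]
    - [0,0,0,0,0,0.006,0]
    - [0,0,0,0,0,0.003,0]
    - [0,0,0,0,0,0,0]
    - [0,0,0,0,0,0,0]
    - [0,0,0,0,0,0,0]
    - [0,0,0,0,0,0,0]

```text
time: 61.65
ee_pos: [0.6104, -0.002, 0.0427]
eef_rot: [0.832, 0.556, 0.0, 0.0]
ft_force: [-0.0, -0.3, 0.6]
width: 0.0436
```

```bash
python3 -c "
from h import *
go(.6053,.0785,.022,67.5)
p,d=shot('scene','26'); crop(p,270,170,370,250,7,'s26c.png')
"
```

```text
t61.65 p [ 0.6104 -0.002   0.0427] x [0.383 0.924 0.   ] y [ 0.924 -0.383  0.001] z [ 0.001 -0.    -1.   ] F [-0.  -0.3  0.6] w0.0436
now XY 0.6054 0.0777 shift tool now [ 0.0008 -0.0004  0.0207] after turn [ 0.0008 -0.0004  0.0207] turn [ 0.06 -0.02 -0.01]
```

View pics/s26c.png

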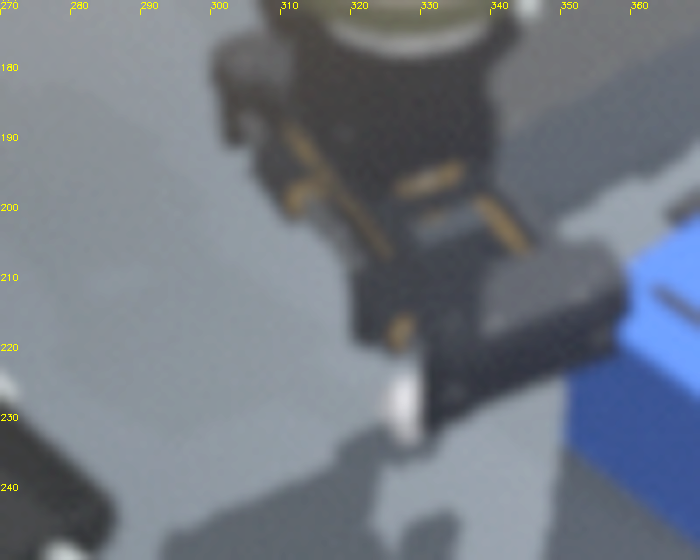

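send_rows:
  steps:
    - [0,0,0,-0.001,0,0.005,0]
    - [0,0,0,0,0,0.006,0]
    - [0,0,0,0,0,0.004,0]
    - [0,0,0,0,0,0.002,0]
    - [0,0,0,0,0,0,0]
    - [0,0,0,0,0,0,0.4]
    - [0,0,0,0,0,0,0.7]
    - [0,0,0,0,0,0,1]
    - [0,0,0,0,0,0,1]
    - [0,0,0,0,0,0,1]

```text
time: 62.7
ee_pos: [0.6103, -0.0031, 0.0246]
eef_rot: [0.832, 0.555, 0.001, 0.001]
ft_force: [0.6, -0.2, 0.5]
width: 0.0195
```

```bash
python3 -c "
from h import *
go(.5285,-.118,.17,82.5)
"
```

```text
t62.70 p [ 0.6103 -0.0031  0.0246] x [0.383 0.924 0.001] y [ 0.924 -0.383  0.002] z [ 0.002 -0.    -1.   ] F [ 0.6 -0.2  0.5] w0.0195
now XY 0.6055 0.0766 shift tool now [-0.2078 -0.0237 -0.1455] after turn [-0.1946 -0.077  -0.1454] turn [  0.11  -0.02 -15.01]
```

send_rows:
  steps:
    - [0,0,0,0,0,-0.01,1]
    - [0,0,0,0,0,-0.025,1]
    - [0,0,0,0,0,-0.035,1]
    - [0,0,0,0,0,-0.035,1]
    - [0,0,-2,0,0,-0.03,1]
    - [0,0,-5,-0.01,0,-0.015,1]
    - [0,0,-5,-0.02,0,-0.005,1]
    - [0,0,-2,-0.03,0,0,1]
    - [0,0,0,-0.03,-0.01,0,1]
    - [0,0,0,-0.025,-0.015,0,1]

```text
time: 63.7
ee_pos: [0.5644, -0.1094, 0.194]
eef_rot: [0.751, 0.661, 0.004, 0.002]
ft_force: [-0.2, -0.1, 0.1]
width: 0.0195
```

```bash
python3 -c "
from h import *
go(.5285,-.118,.17,82.5)
"
```

```text
t63.70 p [ 0.5644 -0.1094  0.194 ] x [0.127 0.992 0.003] y [ 0.992 -0.127  0.008] z [ 0.009  0.002 -1.   ] F [-0.2 -0.1  0.1] w0.0195
now XY 0.5738 -0.0348 shift tool now [-0.0832 -0.0458  0.0234] after turn [-0.0832 -0.0453  0.024 ] turn [ 0.48 -0.16  0.19]
```

send_rows:
  steps:
    - [0.4,-0.1,0,-0.015,-0.01,0,1]
    - [0,0,0,-0.016,-0.01,0,1]
    - [0,0,0,-0.015,-0.008,0.003,1]
    - [0,0,0,-0.01,-0.005,0.005,1]
    - [0,0,0,-0.006,-0.003,0.006,1]
    - [0,0,0,-0.003,-0.002,0.006,1]
    - [0,0,0,-0.001,0,0.003,1]
    - [0,0,0,0,0,0,1]
    - [0,0,0,0,0,0,1]
    - [0,0,0,0,0,0,1]

```text
time: 64.7
ee_pos: [0.5156, -0.1739, 0.1734]
eef_rot: [0.751, 0.66, 0.001, 0.002]
ft_force: [-0.6, 0.1, 0.2]
width: 0.0196
```

```bash
python3 -c "
from h import *
go(.5285,-.118,.1156,82.5)
p,d=shot('scene','27'); crop(p,190,190,310,280,6,'s27c.png')
"
```

```text
t64.70 p [ 0.5156 -0.1739  0.1734] x [ 0.129  0.992 -0.001] y [ 0.992 -0.129  0.004] z [ 0.004 -0.001 -1.   ] F [-0.6  0.1  0.2] w0.0196
now XY 0.5339 -0.1051 shift tool now [-0.0129 -0.0057  0.0578] after turn [-0.0129 -0.0054  0.0578] turn [0.25 0.05 0.09]
```

View pics/s27c.png

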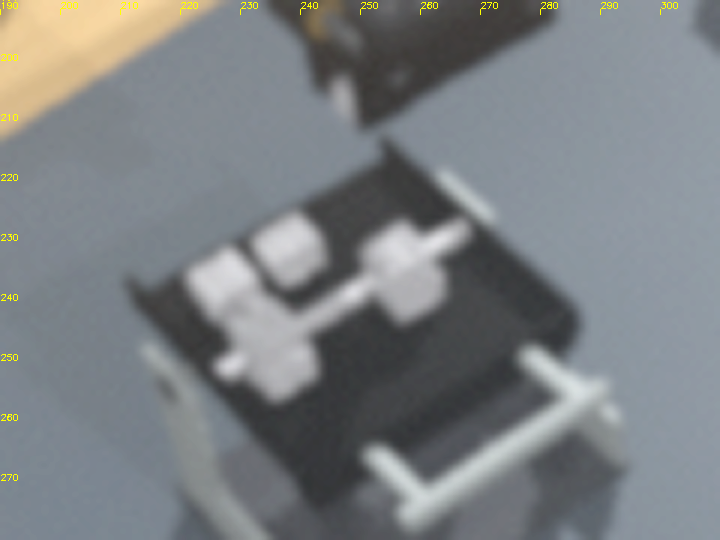

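send_rows:
  steps:
    - [0.2,0,0,-0.007,-0.003,0,1]
    - [0,0,0,-0.004,-0.002,0,1]
    - [0,0,0,-0.001,0,0.008,1]
    - [0,0,0,0,0,0.012,1]
    - [0,0,0,0,0,0.013,1]
    - [0,0,0,0,0,0.01,1]
    - [0,0,0,0,0,0.005,1]
    - [0,0,0,0,0,0.002,1]
    - [0,0,0,0,0,0,1]
    - [0,0,0,0,0,0,1]

```text
time: 65.75
ee_pos: [0.5082, -0.1854, 0.1179]
eef_rot: [0.751, 0.66, -0.0, -0.0]
ft_force: [-0.5, 0.0, -0.2]
width: 0.0199
```

```bash
python3 -c "
from h import *
go(.5285,-.118,.1156,82.5)
"
```

```text
t65.75 p [ 0.5082 -0.1854  0.1179] x [0.128 0.992 0.   ] y [ 0.992 -0.128 -0.001] z [-0.001  0.    -1.   ] F [-0.5  0.  -0.2] w0.0199
now XY 0.5281 -0.1175 shift tool now [-0.0005  0.0004  0.0023] after turn [-0.0005  0.0004  0.0023] turn [-0.05 -0.    0.14]
```

send_rows:
  steps:
    - [0,0,0.1,0,0,0.0015,1]
    - [0,0,0,0,0,0.0005,1]
    - [0,0,0,0,0,0,0.7]
    - [0,0,0,0,0,0,0.3]
    - [0,0,0,0,0,0,0.3]
    - [0,0,0,0,0,0,0.3]
    - [0,0,0,0,0,-0.01,0.3]
    - [0,0,0,0,0,-0.025,0.3]
    - [0,0,0,0,0,-0.035,0.3]
    - [0,0,0,0,0,-0.03,0.2]

```text
time: 66.75
ee_pos: [0.5067, -0.1847, 0.2183]
eef_rot: [0.751, 0.66, -0.001, -0.003]
ft_force: [-0.4, -0.1, -0.2]
width: 0.0326
```

send_rows:
  steps:
    - [0,0,0,0,-0.01,-0.01,0.2]
    - [0,0,0,0,-0.03,0,0.2]
    - [0,0,0,0.02,-0.03,0,0.2]
    - [0,0,0,0.03,-0.03,0,0.2]
    - [0,0,0,0.04,-0.02,0,0.2]
    - [0,0,0,0.04,0,0,0.2]
    - [0,0,0,0.04,0,0,0.2]
    - [0,0,0,0.03,0,0,0.2]
    - [0,0,0,0.02,0,0,0.2]
    - [0,0,0,0.005,0,0,0.2]

```text
time: 67.75
ee_pos: [0.4163, 0.0624, 0.2408]
eef_rot: [0.752, 0.66, 0.002, 0.007]
ft_force: [0.8, -1.0, -0.3]
width: 0.0349
```

```bash
python3 -c "
from h import *
st()
p,d=shot('scene','28'); crop(p,195,110,395,270,4,'s28c.png')
p,d=shot('top','28'); crop(p,220,150,410,260,4,'t28c.png'); crop(p,345,165,405,230,10,'t28d.png')
"
```

```text
t67.75 p [0.4163 0.0624 0.2408] x [ 0.13   0.991 -0.006] y [ 0.991 -0.13   0.013] z [ 0.012 -0.007 -1.   ] F [ 0.8 -1.  -0.3] w0.0349
```

View pics/s28c.png

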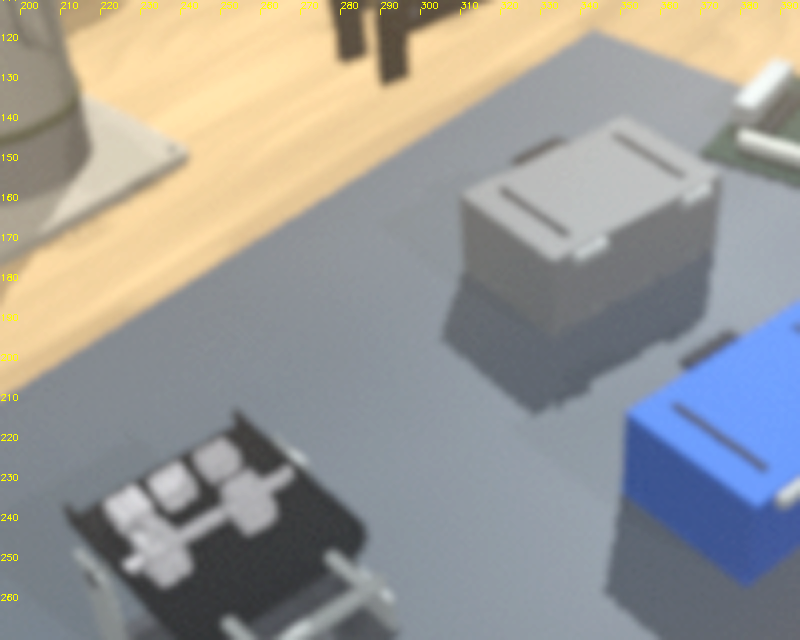

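View pics/t28c.png

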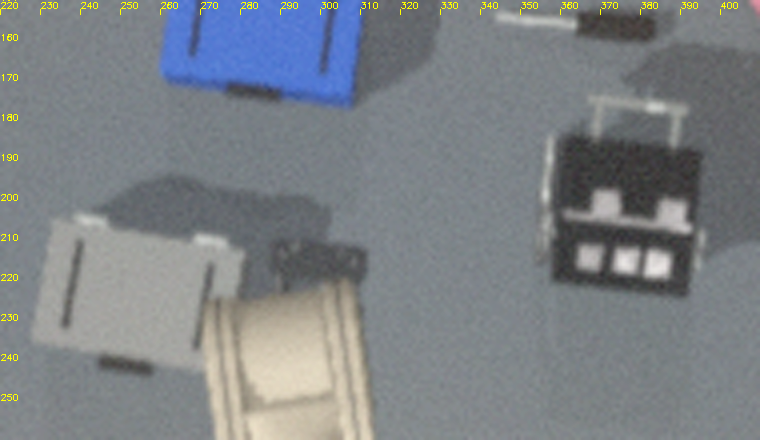

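View pics/t28d.png

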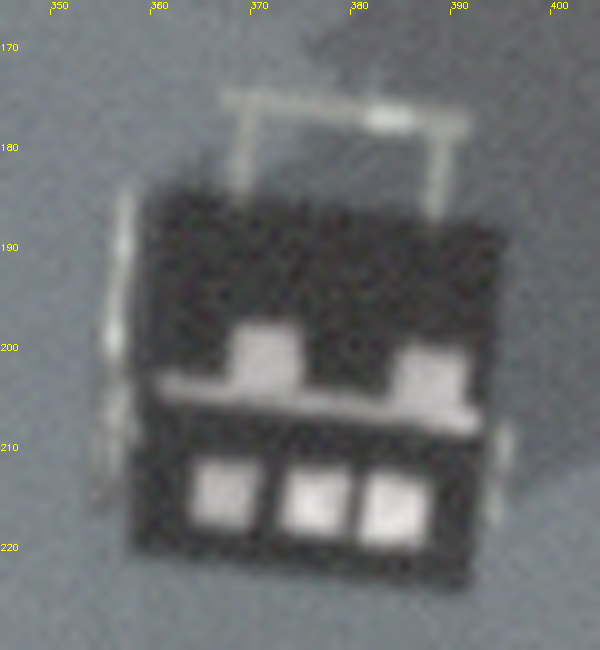

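```bash
python3 -c "
from h import *
c=cloud('top',np.load('top28.npy')); z=c[...,2]*1000
for u,v in((371,200),(388,202),(367,214),(376,215),(384,216)): print((u,v),np.nanmedian(z[v-2:v+3,u-2:u+3]).round(1))
pts=c[215:236,238:265].reshape(-1,3); pts=pts[np.isfinite(pts).all(1)&(abs(pts[:,2]-.074)<.03)]
A=np.c_[pts[:,:2],np.ones(len(pts))]; k=np.linalg.lstsq(A,pts[:,2],rcond=None)[0]; print('lid plane slope',k.round(3),'z at centre',k@[.486,.217,1])
a=np.load('top0.npy'); 
print('lid z front/rear',np.nanmedian(z[232:237,240:262]),np.nanmedian(z[212:216,240:262]))
"
```

```text
(371, 200) 113.5
(388, 202) 114.3
(367, 214) 99.2
(376, 215) 100.9
(384, 216) 98.0
lid plane slope [ 0.    -0.002  0.074] z at centre 0.07316231616181745
lid z front/rear 74.08425145849861 71.88926938222029
```

```bash
python3 -c "
from bench import *
print(close_job())"
```

```text
the job is handed in; nothing more can be done
None
```

The job is done and handed in at about 68 s of the 210 s allowed; the hand-in reports no verdict.

- **Tipping:** I set the drawer under the spout and tipped the tray to about 0.35 rad. All three front heat-sinks dropped into the drawer, and I let the tray back down level.
- **Kit case:** I set the drawer with its three heat-sinks flat in the grey case and closed the lid.
- **Refill:** I placed the three loose heat-sinks side by side in front of the lip, about 29 mm apart. One had been knocked aside during the run, so I measured it again before picking it up.

**Last checks:**
- The lid plane measured flat at 73–74 mm, as expected for a closed lid.
- The three refilled heat-sinks read about 98–101 mm high and the two stock stacks about 114 mm. Both are about 5 mm below nominal, but the difference fits stacks still two high.
- The gripper was clear of everything. I never moved the multimeter, circuit board, screwdriver or the look-alikes, but I did not measure them again at the end.

**What went wrong:** when I pressed the lid shut with the closed fingertips, I pushed too hard and the wrist force reached about 66 N in total (61 N of it vertical). That is under the 120 N wrist limit. It is over the 40 N body-contact figure, but only the fingertips were touching.

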